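# Release and open the filter slide with the release key

## Task

Open the blue filter slide on the sloping face of the small filter unit so that the filter can be changed: take the orange-handled release key from its stand, push its pin squarely into the yellow-ringed hole to hold the hidden spring catch down, and with the catch held push the slide out with the key, the way the arrow points, as far as it goes; then withdraw the key so that the catch springs up and locks the slide open, and put the key back fully home in its stand. Work gently, never push the slide with the fingers, and leave the other things on the bench where they are.

Things in the scene. Friction and masses are not known exactly. Their poses are not given: they have to be found in the camera images.
- unit: The filter unit: a pale grey wedge 124 mm deep (x), 180 mm wide (y), fixed; origin at the centre of its underside. Its top face slopes at 32 degrees, rising with its x, 21 mm high at the low edge, 99 mm at the other; it faces to the robot's right; white rails beside the slide stand 26 mm out of the face. The blue slide is a plate 68 x 160 x 20 mm between them.
- hole_mouth (a point): Centre of the mouth of the yellow-ringed hole in the slide's top. z: out along the hole, square to the sloping face (32 deg from vertical); y: the way the slide opens (level, roughly towards the robot); x: up the slope. Hole 10 mm across; the pin enters only if square within about 12 deg. The red catch top (9 mm across) is 14 mm below the mouth and goes down 6 mm more. Moves with the slide.
- slide (a joint): Travel of the slide as it opens, m: 0 shut, 0.056 at the end stop. About 2 N of friction and a little damping. The catch locks it at the start (1.5 mm of play), again at about 0.017 and 0.035 if let up on the way, and locks it open from 0.0515 on.
- catch (a joint): How far the spring catch in the hole is pressed, m: 0 up, 0.006 fully down. Spring force 3 N at the top, 9 N fully down (1 N per mm). The slide is free while it is pressed more than 4 mm (7 N). It travels with the slide.
- key_grip (a point): Centre of the release key's orange handle, where to grip. Handle 26 mm (x) by 16 mm (y; grip across this) by 44 mm (z); below it along -z a steel pin 6 mm in diameter, its tapered tip 84 mm below this point. About 60 g. It starts upright in the stand, the handle's underside resting on the stand's top, turned up to 0.2 rad from the stand.
- stand_mouth (a point): Centre of the stand's hole, at its top, 68 mm above the bench; z up. The stand is an aluminium block 52 x 52 mm on a black foot 64 x 64 mm, fixed. The hole is 14 mm across, bevelled, right through; with the key fully home key_grip is 22 mm above this point.
- vial_0: Black-capped vial 27 x 27 x 62 mm, loose, a bystander; origin at the centre of its underside.
- vial_4: Red-capped vial 27 x 27 x 62 mm, loose, a bystander; origin at the centre of its underside.
- jar_screwcap: Clear jar with black cap 61 x 61 x 100 mm, loose, a bystander; origin at the centre of its underside.
- weigh_boat: White weighing dish 64 x 64 x 11 mm, loose, a bystander; origin at the centre of its underside.
- pellet_cup_0: Shallow metal cup 38 x 38 x 10 mm, loose, a bystander; origin at the centre of its underside.
- tape_roll: Tan tape roll 82 x 82 x 19 mm, loose, a bystander; origin at the centre of its underside.
- marker_red: Red felt marker 17 x 136 x 16 mm, loose, a bystander; origin at the centre of its underside.

How it is judged (in metres and radians):
On the way, in this order (a step that is already met when the one before it is completed fails the run):
1. the key holds the catch down while the slide is still shut (value of joint catch above 0.002 m and value of joint slide below 0.006 m and contact force between key and catch above 1 N), for 0.05 s.
2. the slide is pushed past half its travel with the key still holding the catch down (value of joint slide above 0.026 m and value of joint catch above 0.0025 m and contact force between key and catch above 1 N), for 0.1 s.
3. the slide is fully out and the catch has sprung up (value of joint slide above 0.05 m and value of joint catch below 0.0015 m), for 0.2 s.
At the end, for the whole second after the job is handed in: The slide is out by more than 50 mm with the catch sprung up (pressed less than 1.5 mm); the key stands at rest in its stand, upright within 0.12 rad, centred within 9 mm and its handle within 4 mm of resting on the stand's top (all of step 3 and horizontal distance between key_grip and stand_mouth below 0.009 m and z of key_grip in the frame of stand_mouth below 0.026 m and angle between key_grip's own z axis and vertical below 0.12 rad and linear speed of key below 0.02 m/s); the robot touches nothing.
It fails at once if the key bears on the filter unit with more than 40 N (contact force between key and unit above 40 N).
It fails at once if the fingers push the slide (more than 2 N) (contact force between the fingers and slide above 2 N).
It fails at once if another thing on the bench is moved by more than 30 mm (distance of any of vial_0, vial_4, jar_screwcap, weigh_boat, pellet_cup_0, tape_roll, marker_red from where it was at the start of the episode above 0.03 m).
It also fails if it takes over 64 s, if anything falls off the work surface, if the arm or the gripper's body presses on something with over 40 N, if the wrist force passes 120 N, or if a joint passes its speed limit or range.

## Robot

A 7-joint arm with a two-finger parallel gripper is mounted at the origin on a cart in front of the work surface, level with it; the furniture and walls round the work are solid. World frame = base frame: x ahead of the robot, y to its left, z up, the work surface at z = 0. Lengths are in m, angles in degrees, forces in N, time in s.
With the tool pointing down it reaches from about 0.425 to 0.875 m from the base axis. Payload 4.7 kg.
Tool frame: the origin (TCP) lies at the very end of the fingers, on their centre line; the grasp point (between the pads) lies 19 mm behind it; z points along the fingers, y is the direction in which the jaws open and shut (so a half turn about z gives the same grasp; the last joint's range is limited). The gripper opens to 87 mm and grips with 3 to 60 N. Pads are 19 mm wide; open, the fingers measure 117 mm over their backs; the gripper's body (75 mm by 190 mm) begins 51 mm behind the grasp point.
Start: joints at [68.589, 18.392, -4.016, 83.108, 1.295, 78.541, -3.26], TCP at [0.246, -0.602, 0.223] pointing down, gripper open.
Joint ranges: [-163.93, 163.93], [-17.29, 119.83], [-79.2, 71.16], [3.27, 140.29], [-89.18, 269.18], [5.43, 117.66], [-154.24, 154.24]. Speed limits (degrees/s): [147.25, 147.25, 180, 180, 180, 180, 180].

## Interface

Orientations are given as [roll, pitch, yaw] about the fixed x, y, z axes, in that order (R = Rz(yaw) Ry(pitch) Rx(roll)).
In Python, from cell import env gives the robot as it stands.
- The arm moves only by the tool servo_tool, never from a script. Its argument "increments" is a list that holds one entry, the list of rows, each a list of 7 numbers: the shift along the tool's x, y, z in m, then the turn, a rotation vector about the tool's x, y, z in degrees, then the opening, from -1 (shut) to 1 (fully open). In form: [[[dx, dy, dz, rx, ry, rz, fingers], ...]]. A call has 1 to 20 rows; each row is the pose to reach, as a shift and turn from the pose commanded when the call began, along the tool's axes at that moment; what a row does not reach only later rows make up. A row lasts 1/10 s, in which the tool goes at most 50 mm and 8.59 degrees, less where a joint would pass 70% of its speed; a pose out of reach is approached as far as the arm can. A call with a gripper value outside its range is refused whole. The fingers move at their own pace and stop on an object; "squeeze" is the grip in N (left out, the last holds). Time passes only in rows, so rows that repeat a pose let the fingers close. It gives the time, the measured TCP pose, the force and the opening at its end, in the units of the state.
- env.get_obs(): the state, without advancing time (a new reading comes with each control period).
- env.read_camera(name): name is "side" or "top" or "wrist"; returns a dict with "frame" (420x560x3 uint8, blue, green, red), "intrinsics" (3x3 intrinsics, pixels), "rvec" (rotation vector, rad) and "tvec" (3), from world to camera coordinates, as OpenCV has them. Camera axes: x right, y down, z forward; pixel columns grow to the right and rows downward; lengths in m; the calibration is good to about 2 mm. The wrist camera is an equidistant fisheye: a pixel r from the principal point sees the ray r / f radians off the axis. A picture is of the moment at which its call begins. There is no depth.
- env.sign_off(): hands the job in, once; it reports no verdict.
The state is a dict: "time_s": time; "qpos": joint angles; "joint_velocities": joint speeds; "effort": joint torques, N m; "tool_pos": TCP position; "tool_rot": TCP orientation; "force": force on the tool from outside, world axes, zero at the start; "wrist_torque": the same for the moment, N m; "grip_width": finger opening in m.
Only numpy, scipy, OpenCV 4.12 (cv2) and the standard library are available. Lean on these libraries where they do the work, as an engineer would, in place of code of your own. Each camera call takes 0.05 s, during which the arm holds its last target.

## Working session

There is one attempt and no reset: what is moved stays moved. The work goes in short steps, Python scripts to look and compute and a tool call to move; the robot and the scene stay as the last step left them, time stands still between calls to the robot, and variables do not carry over. Pictures are saved under pics/ and viewed, and the job is handed in when it is done.

Besides the shell and the picture viewer there is one more tool, called after "Emit:" by a JSON object that holds its "method" and its "body", one argument or row to a line. servo_tool: Moves the arm, as the interface text tells. Its arguments: {"type":"object","properties":{"increments":{"type":"array","items":{"type":"array","items":{"type":"array","items":{"type":"number"}}}},"squeeze":{"type":"number"}},"required":["increments"]}

```bash
ls; mkdir -p pics; python3 - <<'E'
from cell import env
import cv2
o=env.get_obs(); print(o)
for n in ("side","top","wrist"):
    c=env.read_camera(n); cv2.imwrite(f"pics/{n}0.png",c["frame"]); print(n,c["intrinsics"].tolist(),c["rvec"],c["tvec"])
E
```

```text
pics
{'time_s': 0.0, 'qpos': array([68.59004902, 18.439476  , -4.01478609, 83.17534243,  1.29674502,
       78.53978762, -3.2564674 ]), 'joint_velocities': array([ 0.04835414, -0.04201403, -0.03147154, -0.10638553, -0.00230827,
        0.02878547,  0.01493287]), 'effort': array([ 3.34834249e-04, -4.91296685e+01, -4.03844845e-01, -3.12524772e+01,
       -6.40834705e-02,  4.39641159e-02,  2.03460058e-04]), 'tool_pos': array([ 0.24551046, -0.60125567,  0.22145284]), 'tool_rot': array([-1.79890730e+02,  7.65941641e-03,  2.22228913e+01]), 'force': array([0.8159633 , 0.79828865, 0.11654815]), 'wrist_torque': array([-0.01519889,  0.00299316,  0.02533819]), 'grip_width': 0.08677403947173593}
side [[493.85861584759857, 0.0, 273.7675320414688], [0.0, 493.85861584759857, 205.69081375126177], [0.0, 0.0, 1.0]] [ 0.2124969  -2.66672754  1.47336385] [0.57428331 0.1051024  1.3341665 ]
top [[485.9713372628192, 0.0, 281.32080064716564], [0.0, 485.9713372628192, 212.73663752184558], [0.0, 0.0, 1.0]] [ 2.1427502  -2.07760297  0.22124407] [0.01868104 0.59039018 1.47122288]
wrist [[325.19226210127806, 0.0, 285.4947588475742], [0.0, 325.19226210127806, 212.18783784194866], [0.0, 0.0, 1.0]] [-2.41772761  1.62140139  0.22483036] [-0.64763578 -0.03454469  0.39211199]
```

View pics/side0.png

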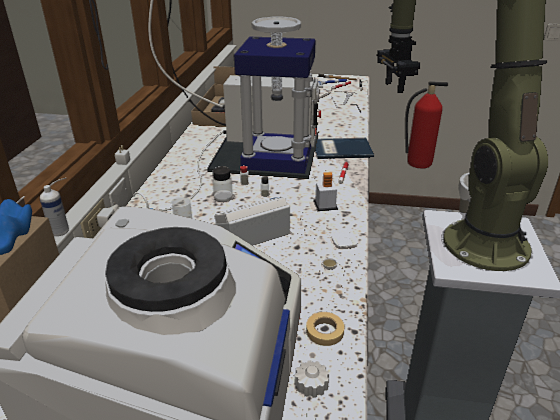

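View pics/top0.png

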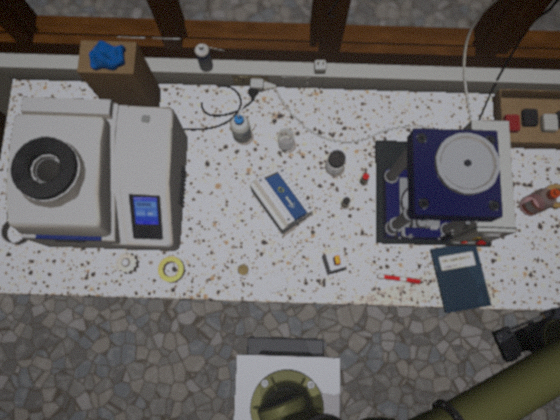

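View pics/wrist0.png

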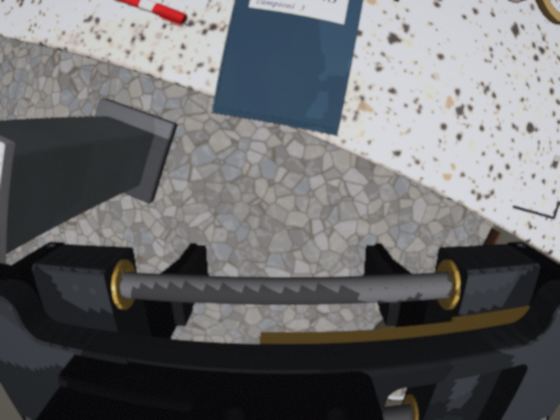

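```bash
cat > h.py <<'E'
from cell import env
import cv2, numpy as np
from scipy.spatial.transform import Rotation as Ro
from scipy.optimize import least_squares
def cam(n):
    c=env.read_camera(n); R=cv2.Rodrigues(np.array(c["rvec"],float))[0]; t=np.array(c["tvec"],float).ravel()
    return dict(f=c["frame"],K=np.array(c["intrinsics"]),R=R,t=t,fish=(n=="wrist"))
def proj(c,P):
    P=np.atleast_2d(P)@c["R"].T+c["t"]
    if c["fish"]:
        r=np.hypot(P[:,0],P[:,1]); th=np.arctan2(r,P[:,2]); s=th/np.maximum(r,1e-9); xy=P[:,:2]*s[:,None]
    else: xy=P[:,:2]/P[:,2:]
    return xy*[c["K"][0,0],c["K"][1,1]]+c["K"][:2,2]
def ray(c,p):
    q=(np.array(p,float)-c["K"][:2,2])/[c["K"][0,0],c["K"][1,1]]
    if c["fish"]:
        th=np.linalg.norm(q); d=np.r_[q/th*np.sin(th),np.cos(th)] if th>1e-9 else np.array([0,0,1.])
    else: d=np.r_[q,1]
    d=c["R"].T@(d/np.linalg.norm(d)); return -c["R"].T@c["t"],d
def atz(c,p,z):
    o,d=ray(c,p); return o+d*(z-o[2])/d[2]
def tri(obs):
    A=np.zeros((3,3));b=np.zeros(3)
    for c,p in obs:
        o,d=ray(c,p); M=np.eye(3)-np.outer(d,d); A+=M;b+=M@o
    return np.linalg.solve(A,b)
def crop(c,name,x0,y0,w,h,s):
    im=cv2.resize(c["f"][y0:y0+h,x0:x0+w],None,fx=s,fy=s,interpolation=cv2.INTER_CUBIC); cv2.imwrite("pics/"+name,im)
E
python3 - <<'E'
from h import *
import pickle
T=cam("top");S=cam("side");pickle.dump((T,S),open("c0.pkl","wb"))
crop(T,"t1.png",225,150,150,130,5); crop(S,"s1.png",200,150,160,120,5)
print(atz(T,(335,262),.1),atz(T,(282,200),.06))
E
```

```text
[ 0.43489773 -0.12947615  0.1       ] [0.63140907 0.03601351 0.06      ]
```

View pics/t1.png

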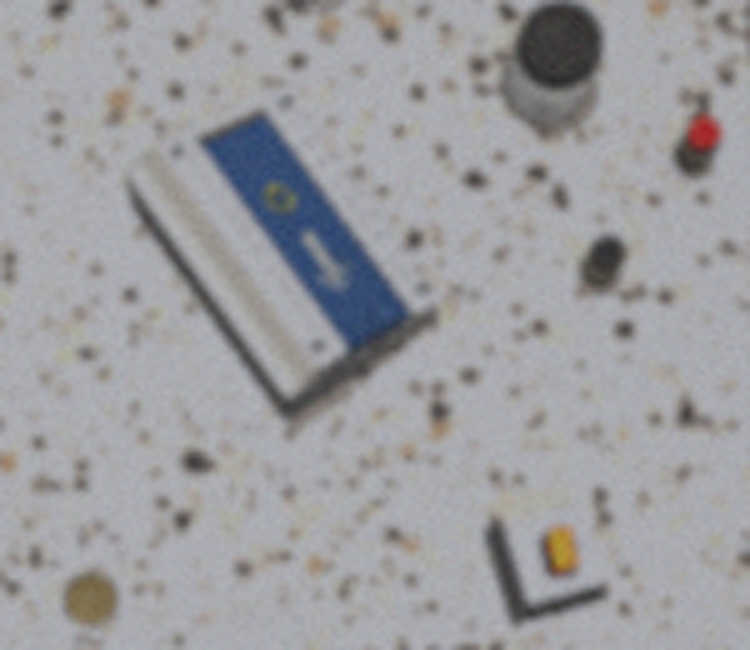

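View pics/s1.png

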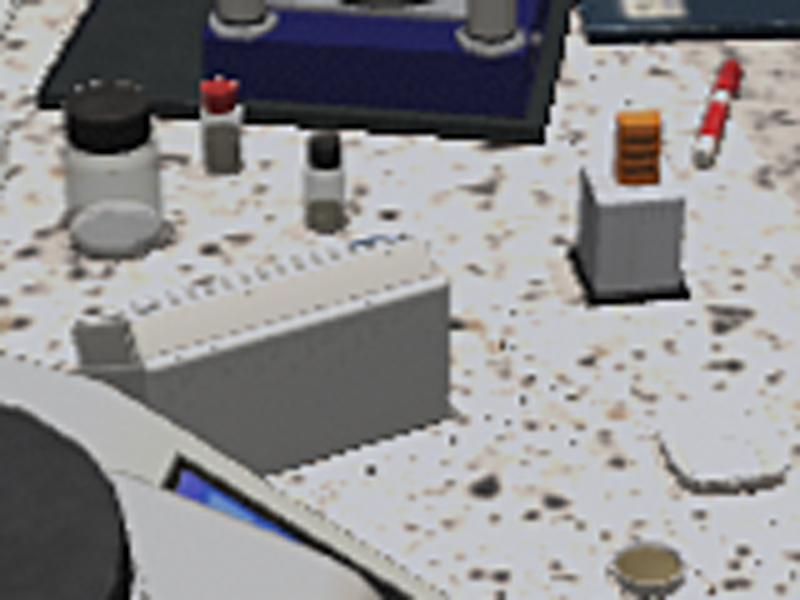

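```bash
python3 - <<'E'
from h import *
import pickle
T,S=pickle.load(open("c0.pkl","rb"))
W=cam("wrist");o=env.get_obs()
Rt=Ro.from_euler("xyz",o["tool_rot"],degrees=True).as_matrix()
print("cam in tool",Rt.T@(-W["R"].T@W["t"]-o["tool_pos"]));print("cam axes in tool (rows cam x,y,z)\n",W["R"]@Rt)
f=lambda p:(p[0]/5+225,p[1]/5+150); g=lambda p:(p[0]/5+200,p[1]/5+150)
# key top centre
print("key top",tri([(T,f((563,545))),(S,g((638,115)))]), "topT", atz(T,f((563,545)),.112))
for p in [(203,138),(352,345),(262,110),(408,315),(281,197)]: print(p,[atz(T,f(p),z).round(4).tolist() for z in (.06,.09)])
for p in [(448,285),(455,412),(270,475),(148,368)]: print(p,atz(S,g(p),0.099 if p[1] in(285,368) else 0).round(4))
E
```

```text
cam in tool [ 0.07193808 -0.00077606 -0.16295742]
cam axes in tool (rows cam x,y,z)
 [[ 9.52520428e-04  9.99996901e-01  2.30032907e-03]
 [-9.63808728e-01  1.53129767e-03 -2.66590304e-01]
 [-2.66593001e-01 -1.96314452e-03  9.63807200e-01]]
key top [ 0.44299467 -0.1358997   0.11177147] topT [ 0.44276769 -0.13586701  0.112     ]
(203, 138) [[0.7036, 0.0909, 0.06], [0.695, 0.0897, 0.09]]
(352, 345) [[0.5712, -0.0081, 0.06], [0.5652, -0.0073, 0.09]]
(262, 110) [[0.7235, 0.0536, 0.06], [0.7145, 0.0532, 0.09]]
(408, 315) [[0.5916, -0.043, 0.06], [0.5852, -0.0415, 0.09]]
(281, 197) [[0.6661, 0.0396, 0.06], [0.6582, 0.0394, 0.09]]
(448, 285) [0.5307 0.0461 0.099 ]
(455, 412) [0.5292 0.0228 0.    ]
(270, 475) [0.6206 0.0967 0.    ]
(148, 368) [0.6706 0.147  0.099 ]
```

Emit:
{"method": "servo_tool", "body": {
  "increments": [
    [[0.018, -0.029, -0.01, 0, 0, 0, 1], [0.036, -0.058, -0.02, 0, 0, 0, 1], [0.054, -0.086, -0.03, 0, 0, 0, 1], [0.072, -0.115, -0.03, 0, 0, 0, 1], [0.09, -0.143, -0.03, 0, 0, 0, 1], [0.108, -0.172, -0.03, 0, 0, 0, 1], [0.137, -0.197, -0.03, 0, 0, 2, 1], [0.166, -0.222, -0.03, 0, 0, 4, 1], [0.195, -0.247, -0.03, 0, 0, 6, 1], [0.224, -0.271, -0.03, 0, 0, 8, 1], [0.253, -0.296, -0.03, 0, 0, 10, 1], [0.282, -0.321, -0.03, 0, 0, 12, 1], [0.311, -0.345, -0.03, 0, 0, 12, 1], [0.34, -0.37, -0.03, 0, 0, 12, 1], [0.34, -0.37, -0.03, 0, 0, 12, 1], [0.34, -0.37, -0.03, 0, 0, 12, 1]]
  ]
}}

```text
time_s: 1.9
tool_pos: [0.4207, -0.1301, 0.2527]
tool_rot: [179.9, 0.0, 10.4]
force: [0.4, -0.3, 0.7]
grip_width: 0.0871
```

```bash
python3 - <<'E'
from h import *
import pickle
W=cam("wrist");o=env.get_obs();pickle.dump((W,o),open("w1.pkl","wb"))
print(o); cv2.imwrite("pics/w1.png",cv2.resize(W["f"],None,fx=1.4,fy=1.4))
E
```

```text
{'time_s': 1.95, 'qpos': array([ 47.9754719 ,  -8.04765831, -30.64651752, 107.31620302,
        -4.11117168,  79.64922075, -61.46649448]), 'joint_velocities': array([ 0.83941163,  0.17103317,  1.23823062,  0.29173648, -0.11845655,
       -0.03641265, -0.13000535]), 'effort': array([-8.72408655e-01, -2.02422255e+01,  1.10421237e+00, -3.15797567e+01,
       -2.00365218e-01, -5.60365082e-02, -4.61699106e-03]), 'tool_pos': array([ 0.42029518, -0.13119875,  0.25254134]), 'tool_rot': array([1.79959273e+02, 2.58083642e-02, 1.02162864e+01]), 'force': array([-0.10183574, -0.12225062, -0.16385394]), 'wrist_torque': array([-0.04230004,  0.01199527,  0.00170441]), 'grip_width': 0.08695601858498683}
```

View pics/w1.png

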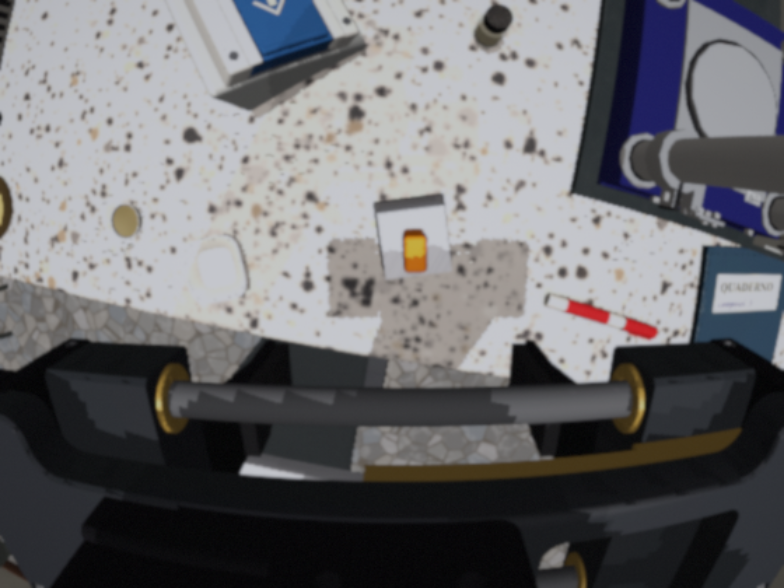

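```bash
python3 - <<'E'
from h import *
import pickle
W,o=pickle.load(open("w1.pkl","rb"))
crop(W,"w1c.png",255,130,80,80,8); crop(W,"w1u.png",110,0,160,90,5)
E
```

```text
(no output)
```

View pics/w1c.png

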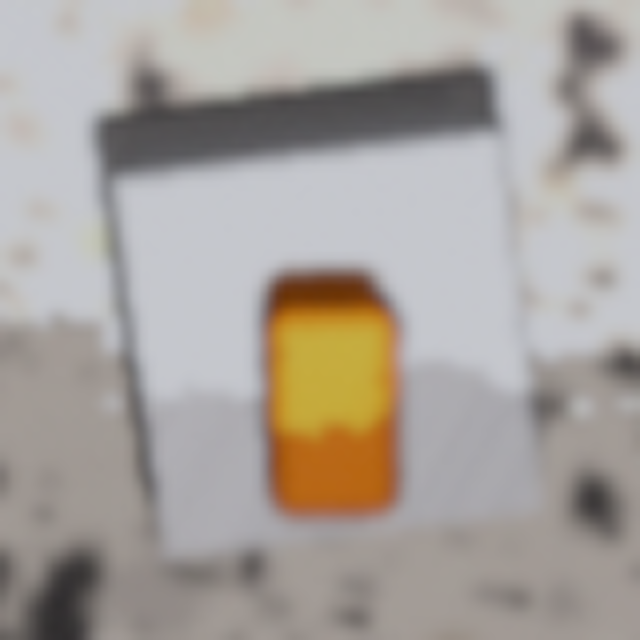

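View pics/w1u.png

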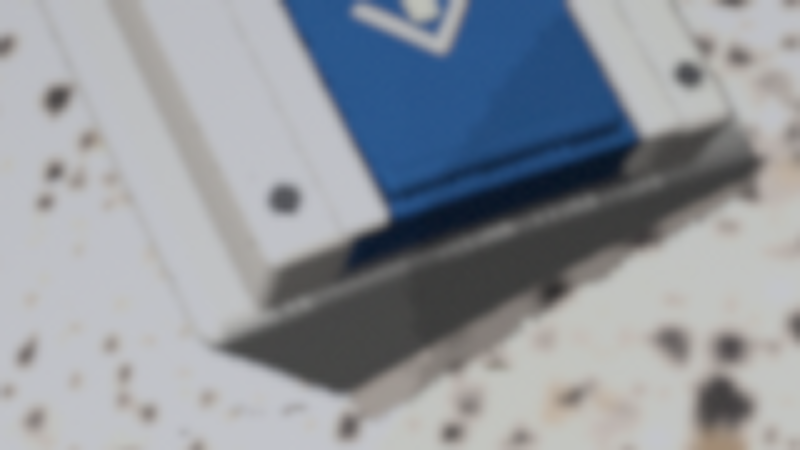

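```bash
python3 - <<'E'
from h import *
import pickle
W,o=pickle.load(open("w1.pkl","rb"))
f=lambda p:((p[0]+.5)/8-.5+255,(p[1]+.5)/8-.5+130)
def fit(q,hx,hy,z,x0):
    q=np.array([f(p) for p in q])
    C=np.array([[hx,hy],[hx,-hy],[-hx,-hy],[-hx,hy]])
    def pts(v): c,s=np.cos(v[2]),np.sin(v[2]); return np.c_[v[0]+c*C[:,0]-s*C[:,1],v[1]+s*C[:,0]+c*C[:,1],np.full(4,z)]
    r=least_squares(lambda v:(proj(W,pts(v))-q).ravel(),x0); print(r.x[:2],np.degrees(r.x[2]),np.sqrt(np.mean(r.fun**2)))
fit([(272,310),(392,310),(395,512),(275,512)],.013,.008,.112,[.44,-.136,0.17])
fit([(115,175),(497,128),(540,512),(168,558)],.026,.026,.068,[.44,-.136,0.17])
E
```

```text
[ 0.44034862 -0.13592991] 11.354778011916038 0.9011471058621996
[ 0.44195196 -0.13660199] 17.74128357558769 0.38411145906098487
```

Emit:
{"method": "servo_tool", "body": {
  "increments": [
    [[0.008, 0.004, 0.03, 0, 0, -0.8, 1], [0.016, 0.007, 0.06, 0, 0, -0.8, 1], [0.0193, 0.0084, 0.09, 0, 0, -0.8, 1], [0.0193, 0.0084, 0.11, 0, 0, -0.8, 1], [0.0193, 0.0084, 0.13, 0, 0, -0.8, 1], [0.0193, 0.0084, 0.145, 0, 0, -0.8, 1], [0.0193, 0.0084, 0.16, 0, 0, -0.8, 1], [0.0193, 0.0084, 0.172, 0, 0, -0.8, 1], [0.0193, 0.0084, 0.1785, 0, 0, -0.8, 1], [0.0193, 0.0084, 0.1785, 0, 0, -0.8, 1], [0.0193, 0.0084, 0.1785, 0, 0, -0.8, 1]]
  ]
}}

```text
time_s: 3.05
tool_pos: [0.4414, -0.1359, 0.0745]
tool_rot: [180.0, -0.0, 11.0]
force: [0.9, 0.2, 0.9]
grip_width: 0.0871
```

```bash
python3 - <<'E'
from h import *
W=cam("wrist");o=env.get_obs()
print(o["time_s"],o["tool_pos"],o["tool_rot"],o["force"]); cv2.imwrite("pics/w2.png",cv2.resize(W["f"],None,fx=1.4,fy=1.4))
E
```

```text
3.1 [ 0.44162706 -0.13585809  0.07470332] [ 1.79955112e+02 -5.44538161e-02  1.10040998e+01] [ 0.7788357  -0.10950652  0.48637393]
```

View pics/w2.png

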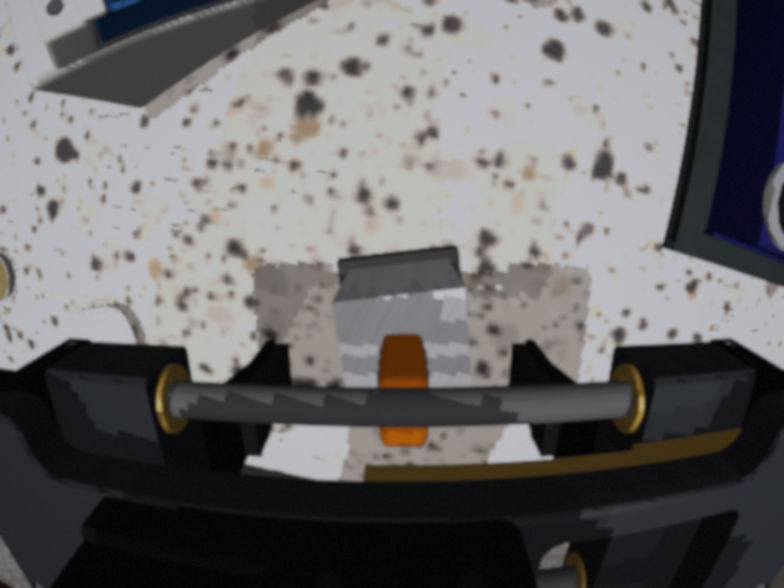

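The handle (404,390 in the picture) sits centred between the fingers. Close.

Emit:
{"method": "servo_tool", "body": {
  "increments": [
    [[0, 0, 0, 0, 0, 0, 0], [0, 0, 0, 0, 0, 0, -0.5], [0, 0, 0, 0, 0, 0, -1], [0, 0, 0, 0, 0, 0, -1], [0, 0, 0, 0, 0, 0, -1], [0, 0, 0, 0, 0, 0, -1], [0, 0, 0, 0, 0, 0, -1], [0, 0, 0, 0, 0, 0, -1], [0, 0, 0, 0, 0, 0, -1], [0, 0, 0, 0, 0, 0, -1]]
  ],
  "squeeze": 35
}}

```text
time_s: 4.1
tool_pos: [0.4411, -0.1356, 0.074]
tool_rot: [180.0, 0.0, 11.0]
force: [0.0, 0.1, 0.3]
grip_width: 0.0157
```

Emit:
{"method": "servo_tool", "body": {
  "increments": [
    [[0, 0, -0.01, 0, 0, 0, -1], [0, 0, -0.03, 0, 0, 0, -1], [0, 0, -0.055, 0, 0, 0, -1], [0, 0, -0.08, 0, 0, 0, -1], [0, 0, -0.11, 0, 0, 0, -1], [0.02, -0.016, -0.135, 0, 0, 0, -1], [0.045, -0.036, -0.155, 0, 0, 0, -1], [0.07, -0.056, -0.176, 0, 0, 0, -1], [0.09, -0.072, -0.176, 0, 0, 0, -1], [0.1075, -0.0867, -0.176, 0, 0, 0, -1], [0.1075, -0.0867, -0.176, 0, 0, 0, -1], [0.1075, -0.0867, -0.176, 0, 0, 0, -1]]
  ]
}}

```text
time_s: 5.3
tool_pos: [0.5298, -0.0298, 0.2503]
tool_rot: [180.0, 0.0, 11.1]
force: [0.2, -0.3, -0.4]
grip_width: 0.016
```

```bash
python3 - <<'E'
from h import *
import pickle
W=cam("wrist");o=env.get_obs();pickle.dump((W,o),open("w3.pkl","wb"))
print(o["time_s"],o["tool_pos"],o["tool_rot"],o["force"],o["grip_width"],o["qpos"]); cv2.imwrite("pics/w3.png",cv2.resize(W["f"],None,fx=1.4,fy=1.4))
E
```

```text
5.35 [ 0.52954199 -0.03064876  0.25011344] [1.79967084e+02 4.70496466e-02 1.09886732e+01] [ 0.41670717 -0.67778264  0.50466732] 0.016116902197232764 [ 38.5739742    5.57499345 -40.41775796  96.51147332   3.7160196
  79.30167073 -81.41443271]
```

View pics/w3.png

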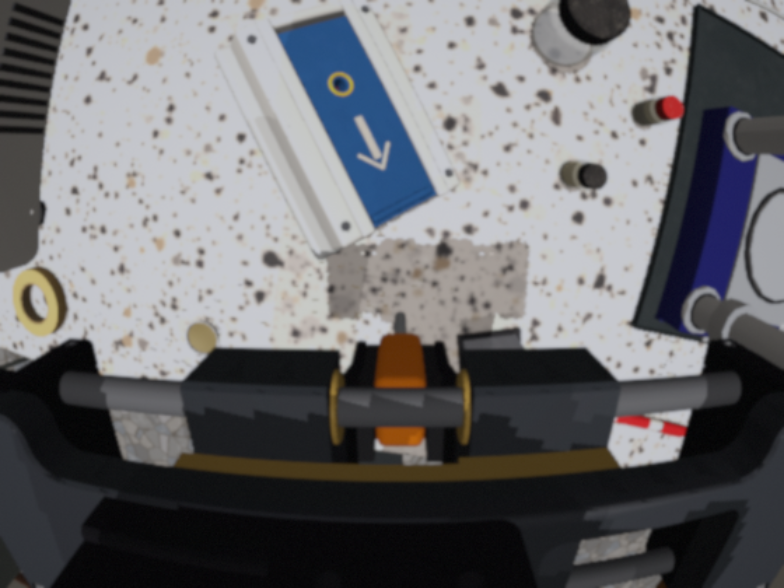

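```bash
python3 - <<'E'
from h import *
import pickle
W,o=pickle.load(open("w3.pkl","rb"))
crop(W,"w3u.png",150,0,180,110,4); crop(W,"w3v.png",150,90,180,110,4)
E
```

```text
(no output)
```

View pics/w3u.png

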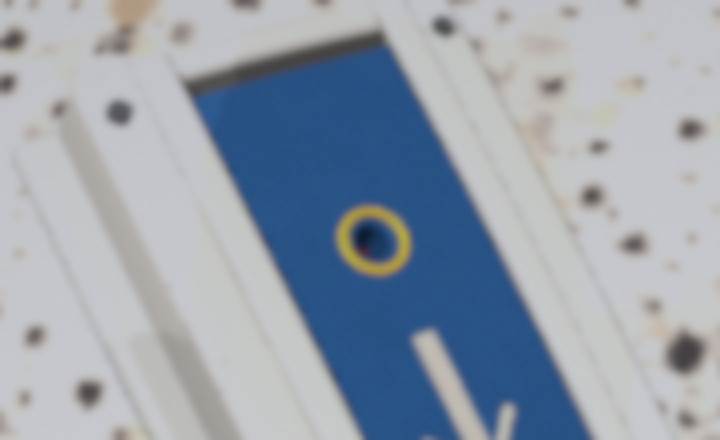

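View pics/w3v.png

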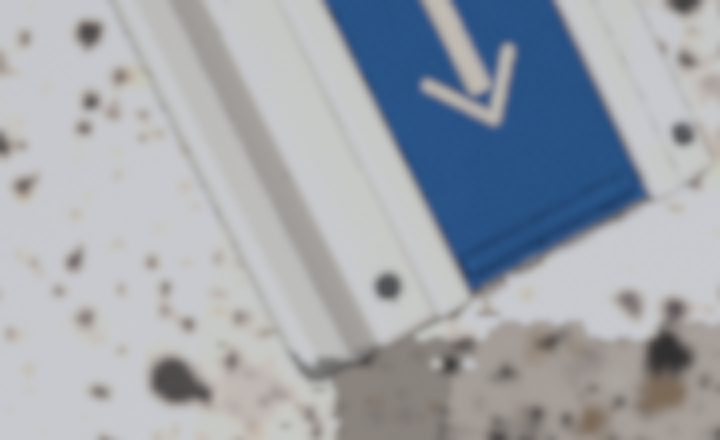

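```bash
cat > fit.py <<'E'
from h import *
import pickle
W,o=pickle.load(open("w3.pkl","rb"));T,S=pickle.load(open("c0.pkl","rb"))
u=lambda p:((p[0]+.5)/4-.5+150,(p[1]+.5)/4-.5); v=lambda p:((p[0]+.5)/4-.5+150,(p[1]+.5)/4-.5+90)
tt=lambda p:((p[0]+.5)/5-.5+225,(p[1]+.5)/5-.5+150)
def frame(ps):  # hole frame; ps yaw of y axis
    y=np.array([np.cos(ps),np.sin(ps),0]); xh=np.array([np.sin(ps),-np.cos(ps),0]); 
    a=np.radians(32); x=xh*np.cos(a)+np.array([0,0,np.sin(a)]); return np.c_[x,y,np.cross(x,y)]
obsW=np.array([u((200,95)),u((388,47)),v((470,290)),v((650,195))])
obsT=np.array([tt((203,138)),tt((262,110)),tt((352,345)),tt((408,315))])
hW=np.array(u((374,241)));hT=np.array(tt((281,197)))
def run(w,L,useT):
    def pts(q):
        R=frame(q[3]); return q[:3]+np.array([[w/2,-L/2,0],[-w/2,-L/2,0],[w/2,L/2,0],[-w/2,L/2,0]])@R.T
    def res(q):
        H=q[:3]+frame(q[3])[:,:2]@q[4:6]
        r=[proj(W,pts(q))-obsW,proj(W,H)-hW]
        if useT: r+=[(proj(T,pts(q))-obsT)*.7,(proj(T,H)-hT)*.7]
        return np.concatenate(r).ravel()
    r=least_squares(res,[.64,.025,.08,np.radians(215),0,-.03])
    q=r.x; H=q[:3]+frame(q[3])[:,:2]@q[4:6]
    print(w,L,useT,"c",q[:3].round(4),"yaw",np.degrees(q[3]).round(2),"hole off",q[4:].round(4),"hole",H.round(4),"rms",np.sqrt(np.mean(r.fun**2)).round(2)); print(r.fun.round(1))
if __name__=="__main__":
    print("tri",tri([(W,hW),(T,hT)]))
    for a in [(.068,.16,0),(.068,.16,1),(.064,.16,1)]: run(*a)
E
python3 fit.py
```

```text
tri [0.65820439 0.03990249 0.08871295]
0.068 0.16 0 c [0.6401 0.0232 0.0712] yaw 216.85 hole off [ 0.0037 -0.0265] hole [0.6594 0.0416 0.0732] rms 2.22
[-3.1  2.4  4.4 -0.1 -2.4  0.1  1.8 -2.3 -0.  -0. ]
0.068 0.16 1 c [0.6403 0.0232 0.072 ] yaw 216.85 hole off [ 0.0037 -0.0262] hole [0.6594 0.0415 0.074 ] rms 1.78
[-3.3  1.9  4.4 -0.5 -2.4 -0.1  1.9 -2.5  0.1 -0.2 -0.8  1.9  1.5  1.1
 -1.   1.6  1.3  0.2 -0.2  0.9]
0.064 0.16 1 c [0.6399 0.0231 0.0748] yaw 216.81 hole off [ 0.0035 -0.026 ] hole [0.659  0.041  0.0766] rms 1.17
[-2.2  1.   2.7 -0.7 -1.  -0.2  0.7 -1.3  0.  -0.2 -0.5  1.7  1.2  1.1
 -0.7  1.4  1.1  0.3 -0.1  0.9]
```

```bash
python3 - <<'E'
from fit import *
for w in (.052,.056,.060):
  for L in (.152,.156,.16): run(w,L,1)
E
```

```text
0.052 0.152 1 c [0.6371 0.0212 0.0964] yaw 216.72 hole off [ 0.0028 -0.0243] hole [0.6552 0.0376 0.0979] rms 1.08
[ 0.5 -0.8 -1.3 -0.6  2.1 -0.7 -2.3  1.4 -0.1 -0.1  1.3  1.3  1.2  1.5
  0.3 -0.1  0.3 -0.3  0.7  0.5]
0.052 0.156 1 c [0.638 0.022 0.089] yaw 216.71 hole off [ 0.0028 -0.0249] hole [0.6565 0.0388 0.0905] rms 1.23
[ 1.  -1.2 -1.9 -0.7  2.7 -0.8 -2.6  1.8 -0.1 -0.2  0.9  1.2  0.8  1.4
  0.3  0.4  0.3  0.2  0.4  0.6]
0.052 0.16 1 c [0.6389 0.0229 0.0815] yaw 216.7 hole off [ 0.0028 -0.0254] hole [0.6578 0.04   0.083 ] rms 1.44
[ 1.5 -1.6 -2.4 -0.8  3.3 -0.9 -3.   2.2 -0.  -0.2  0.5  1.1  0.3  1.3
  0.3  0.8  0.3  0.7  0.1  0.8]
0.056 0.152 1 c [0.6374 0.0212 0.0942] yaw 216.76 hole off [ 0.003  -0.0245] hole [0.6555 0.0379 0.0958] rms 0.75
[-0.8  0.1  0.5 -0.6  0.6 -0.4 -1.   0.2 -0.1 -0.1  0.9  1.5  1.5  1.4
 -0.1  0.1  0.6 -0.4  0.6  0.5]
0.056 0.156 1 c [0.6383 0.0221 0.0869] yaw 216.74 hole off [ 0.003 -0.025] hole [0.6568 0.0391 0.0885] rms 0.74
[-0.3 -0.3 -0.1 -0.7  1.2 -0.5 -1.3  0.6 -0.1 -0.2  0.6  1.4  1.1  1.3
 -0.1  0.5  0.6  0.1  0.3  0.7]
0.056 0.16 1 c [0.6392 0.023  0.0796] yaw 216.73 hole off [ 0.003  -0.0256] hole [0.6582 0.0403 0.0812] rms 0.87
[ 0.2 -0.7 -0.7 -0.8  1.8 -0.6 -1.7  1.  -0.  -0.2  0.2  1.3  0.6  1.3
 -0.   1.   0.5  0.6  0.1  0.8]
0.06 0.152 1 c [0.6378 0.0213 0.0918] yaw 216.8 hole off [ 0.0032 -0.0248] hole [0.656  0.0383 0.0935] rms 1.06
[-2.   1.   2.3 -0.5 -0.9 -0.2  0.3 -1.  -0.1 -0.1  0.6  1.7  1.8  1.3
 -0.4  0.2  0.8 -0.6  0.5  0.6]
0.06 0.156 1 c [0.6387 0.0222 0.0846] yaw 216.78 hole off [ 0.0032 -0.0253] hole [0.6572 0.0395 0.0863] rms 0.84
[-1.5  0.5  1.6 -0.6 -0.2 -0.3 -0.1 -0.5 -0.  -0.2  0.2  1.6  1.3  1.3
 -0.4  0.7  0.8 -0.1  0.3  0.7]
0.06 0.16 1 c [0.6395 0.023  0.0773] yaw 216.77 hole off [ 0.0032 -0.0258] hole [0.6585 0.0406 0.079 ] rms 0.74
[-1.   0.1  1.  -0.7  0.4 -0.4 -0.5 -0.1  0.  -0.2 -0.2  1.5  0.9  1.2
 -0.4  1.2  0.8  0.4  0.   0.8]
```

Emit:
{"method": "servo_tool", "body": {
  "increments": [
    [[0.01, 0.004, -0.01, 0, 0, -8.5, -1], [0.02, 0.008, -0.01, 0, 0, -17, -1], [0.03, 0.012, -0.01, 0, 0, -25.5, -1], [0.04, 0.016, -0.01, 0, 0, -34, -1], [0.05, 0.02, -0.01, 0, 0, -42.5, -1], [0.06, 0.026, -0.01, 0, 0, -51, -1], [0.065, 0.033, -0.01, 0, 0, -59.5, -1], [0.065, 0.033, -0.01, 0, 0, -68, -1], [0.065, 0.033, -0.01, 0, 0, -76.5, -1], [0.065, 0.033, -0.01, 0, 0, -85, -1], [0.065, 0.033, -0.01, 0, 0, -93, -1], [0.065, 0.033, -0.01, 0, 0, -101, -1], [0.065, 0.033, -0.01, 0, 0, -109, -1], [0.065, 0.033, -0.01, 0, 0, -115.8, -1], [0.065, 0.033, -0.01, 0, 0, -115.8, -1]]
  ],
  "squeeze": 50
}}

```text
time_s: 6.85
tool_pos: [0.5995, -0.0516, 0.2599]
tool_rot: [-179.9, 0.0, 126.7]
force: [-0.1, 0.7, -1.0]
grip_width: 0.0154
```

```bash
python3 - <<'E'
from h import *
o=env.get_obs();print(o["time_s"],o["tool_pos"],o["tool_rot"],o["force"],o["grip_width"],o["qpos"])
E
```

```text
6.85 [ 0.5994696  -0.05159921  0.2598592 ] [-1.79919391e+02  1.90515341e-02  1.26705144e+02] [-0.07784778  0.65065974 -1.01550484] 0.01537944783250933 [ 45.75877896  19.02177422 -54.39325648  85.66252694  15.531358
  83.30214649  27.73348014]
```

Emit:
{"method": "servo_tool", "body": {
  "increments": [
    [[-0.005, 0.017, 0.005, 0, 5, 0, -1], [-0.01, 0.034, 0.01, 0, 11, 0, -1], [-0.015, 0.051, 0.02, 0, 17, 0, -1], [-0.02, 0.068, 0.03, 0, 23, 0, -1], [-0.025, 0.085, 0.045, 0, 28, 0, -1], [-0.029, 0.102, 0.06, 0, 32, 0, -1], [-0.029, 0.102, 0.071, 0, 32, 0, -1], [-0.029, 0.102, 0.071, 0, 32, 0, -1], [-0.029, 0.102, 0.071, 0, 32, 0, -1], [-0.029, 0.102, 0.071, 0, 32, 0, -1]]
  ]
}}

```text
time_s: 7.85
tool_pos: [0.6991, -0.0119, 0.192]
tool_rot: [179.9, -31.8, 126.9]
force: [0.3, -0.3, -0.7]
grip_width: 0.0157
```

```bash
python3 - <<'E'
from h import *
import pickle
W=cam("wrist");T=cam("top");S=cam("side");o=env.get_obs();pickle.dump((W,o,T,S),open("w4.pkl","wb"))
print(o["time_s"],o["tool_pos"],o["tool_rot"],o["force"],o["grip_width"],o["qpos"]); cv2.imwrite("pics/w4.png",cv2.resize(W["f"],None,fx=1.4,fy=1.4))
crop(T,"t4.png",225,130,150,130,5)
crop(S,"s4.png",200,130,160,120,5)
E
```

```text
8.0 [ 0.69922287 -0.01203851  0.19126097] [179.90753249 -31.83115288 126.85860807] [ 0.33453183  0.64713796 -0.94194923] 0.015591732370848625 [ 32.40579714  52.49484643 -50.3605502   53.53644396   9.93998542
 103.36864782  28.24012615]
```

View pics/w4.png

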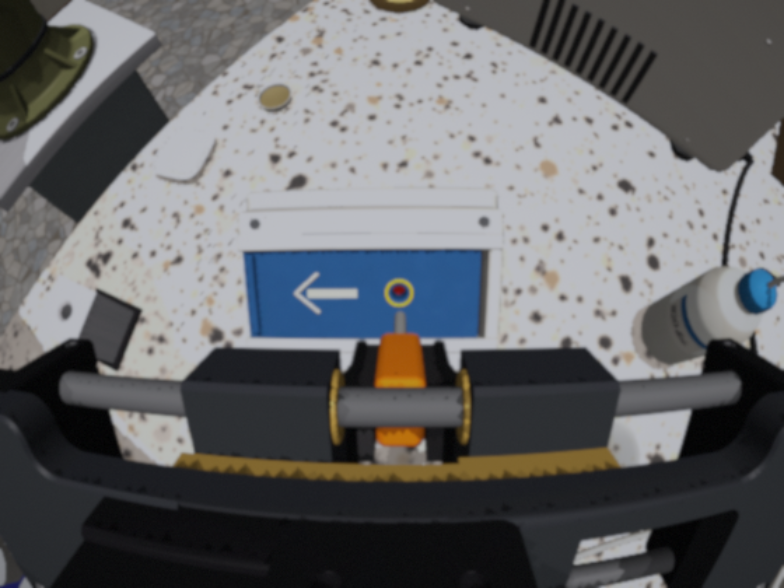

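View pics/t4.png

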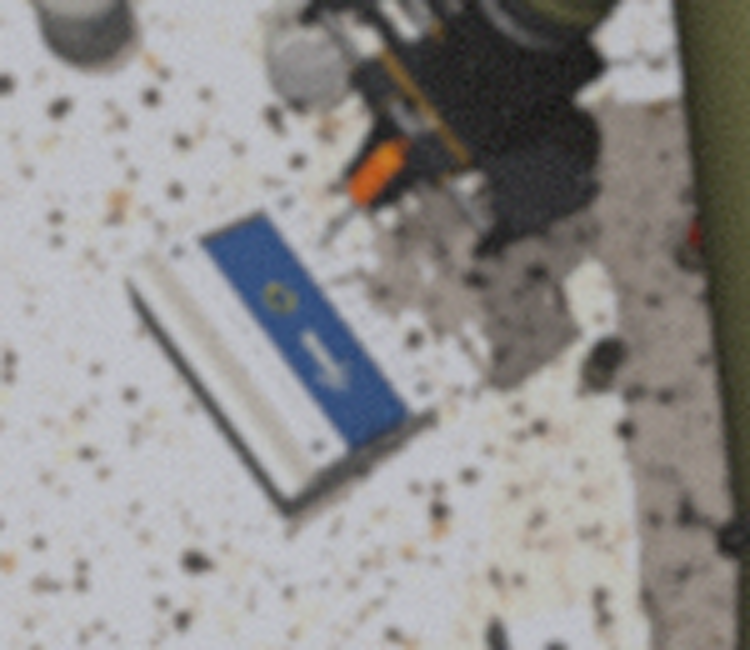

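View pics/s4.png

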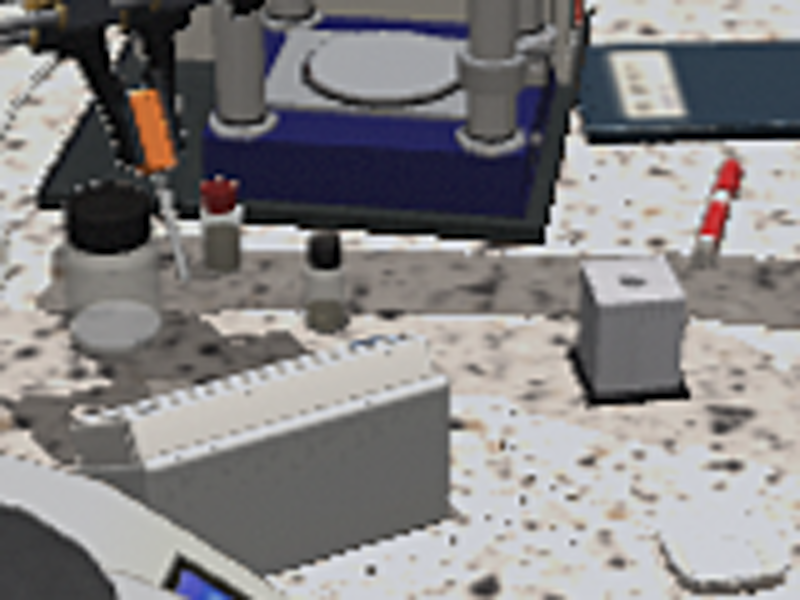

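```bash
python3 - <<'E'
from h import *
import pickle
W,o,T,S=pickle.load(open("w4.pkl","rb"))
crop(W,"w4c.png",245,180,80,70,9)
E
```

View pics/w4c.png

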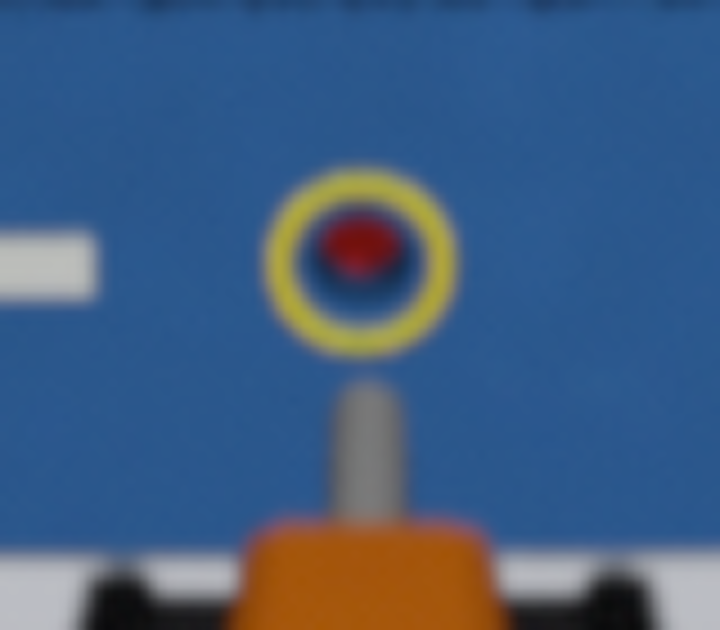

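```bash
cat > t.py <<'E'
from fit import *
W4,o4,T4,S4=pickle.load(open("w4.pkl","rb"))
m=lambda p:((p[0]+.5)/9-.5+245,(p[1]+.5)/9-.5+180)
h4=m((361,262)); tip4=m((368,383))
Rt=Ro.from_euler("xyz",o4["tool_rot"],degrees=True).as_matrix()
for a in ([(W,hW),(W4,h4)],[(W,hW),(W4,h4),(T,hT)]): print("hole",tri(a))
for tp in ([0,0,.068],[0.002,0,.068],[0,0,.066],[0,.002,.068]):
    print(tp,proj(W4,o4["tool_pos"]+Rt@np.array(tp)),"obs",tip4)
# w3 tip
R3=Ro.from_euler("xyz",o["tool_rot"],degrees=True).as_matrix()
print("w3 tip",proj(W,o["tool_pos"]+R3@np.array([0,0,.068])))
# size-based
for r,n in ((64,"in"),(97,"out")): 
    print(n,"dist for 10mm if inner",.005/np.tan(r/9/325.19))
H=tri([(W,hW),(W4,h4)]); print("dist",np.linalg.norm(H+W4["R"].T@W4["t"]))
# tool frame rel of hole
print("hole in tool",Rt.T@(H-o4["tool_pos"]), "frame z err",Rt.T@-frame(np.radians(216.75))[:,2])
# tilt check via slide long edge
E
python3 t.py
```

```text
hole [0.65830303 0.04059742 0.07922842]
hole [0.65919543 0.04001917 0.08406069]
[0, 0, 0.068] [[286.36041454 226.83502233]] obs (285.44444444444446, 222.11111111111111)
[0.002, 0, 0.068] [[286.36666355 224.2809872 ]] obs (285.44444444444446, 222.11111111111111)
[0, 0, 0.066] [[286.36915829 227.66926233]] obs (285.44444444444446, 222.11111111111111)
[0, 0.002, 0.068] [[289.03982815 226.83784737]] obs (285.44444444444446, 222.11111111111111)
w3 tip [[287.94189683 222.78721461]]
in dist for 10mm if inner 0.2286127716584589
out dist for 10mm if inner 0.15080609779854737
dist 0.30331907500207667
hole in tool [-0.00245287 -0.0013778   0.13033937] frame z err [ 2.94612508e-03 -6.09357710e-04  9.99995475e-01]
```

```bash
python3 - <<'E'
from h import *
import pickle
L=[]
for i in range(6):
    W=cam("wrist");o=env.get_obs();Rt=Ro.from_euler("xyz",o["tool_rot"],degrees=True).as_matrix()
    C=Rt.T@(-W["R"].T@W["t"]-o["tool_pos"]); A=Ro.from_matrix(W["R"]@Rt).as_rotvec(True)
    print(o["time_s"],o["tool_pos"].round(4),o["tool_rot"].round(2),C.round(4),A.round(2)); L.append((W,o))
pickle.dump(L,open("w5.pkl","wb"))
print(o["force"],o["joint_velocities"].round(2))
crop(W,"w5c.png",245,180,80,70,9)
E
```

```text
8.05 [ 0.6992 -0.0121  0.1908] [179.93 -31.86 126.84] [ 0.0747 -0.0009 -0.1628] [ 12.14  12.06 -89.32]
8.1 [ 0.6992 -0.0121  0.1904] [179.95 -31.89 126.83] [ 0.0747 -0.0009 -0.1628] [ 12.14  12.06 -89.32]
8.15 [ 0.6992 -0.012   0.19  ] [179.97 -31.92 126.82] [ 0.0747 -0.0009 -0.1628] [ 12.14  12.06 -89.32]
8.2 [ 0.6992 -0.012   0.1897] [179.99 -31.94 126.83] [ 0.0746 -0.0009 -0.1627] [ 12.13  12.06 -89.33]
8.25 [ 0.6991 -0.012   0.1894] [180.   -31.96 126.81] [ 0.0746 -0.0009 -0.1626] [ 12.13  12.06 -89.33]
8.3 [ 0.6992 -0.012   0.1892] [-179.99  -31.98  126.81] [ 0.0745 -0.0009 -0.1626] [ 12.12  12.06 -89.33]
[-0.17724377 -0.21743338 -0.35633571] [-0.11  0.34  0.02 -0.15 -0.05 -0.02  0.02]
```

View pics/w5c.png

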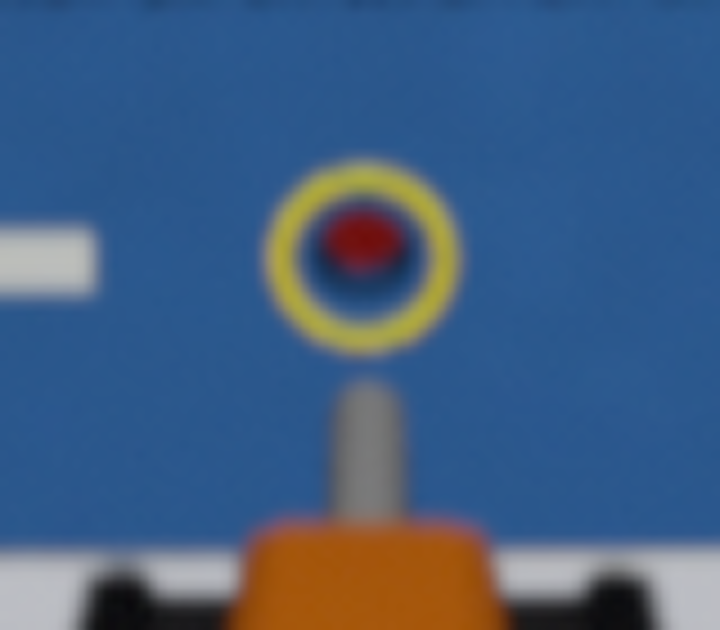

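```bash
python3 - <<'E'
from h import *
import pickle
obs=[]
for f in ("w1.pkl","w3.pkl"): obs.append(pickle.load(open(f,"rb")))
L=pickle.load(open("w5.pkl","rb")); obs.append(L[0]);obs.append(L[-1])
for W,o in obs:
    Rt=Ro.from_euler("xyz",o["tool_rot"],degrees=True).as_matrix()
    print(Rt.T@(-W["R"].T@W["t"]-o["tool_pos"]),Ro.from_matrix(W["R"]@Rt).as_rotvec(True),proj(W,o["tool_pos"]+Rt@[0,0,.068]))
E
```

```text
[ 0.07241051 -0.00168008 -0.16324532] [ 12.07470592  12.20746142 -89.19903844] [[288.02789175 223.05128291]]
[ 0.07219861 -0.00140876 -0.16324632] [ 12.04041988  12.24120385 -89.23598141] [[287.94189683 222.78721461]]
[ 0.07472727 -0.00089697 -0.16277238] [ 12.14172895  12.06033241 -89.32187087] [[286.32260181 226.51224768]]
[ 0.07454705 -0.00088927 -0.16259503] [ 12.12473611  12.05890808 -89.33030592] [[286.3763448 226.4236667]]
```

```bash
python3 - <<'E'
from fit import *
L=pickle.load(open("w5.pkl","rb"));W5,o5=L[-1]
m=lambda p:((p[0]+.5)/9-.5+245,(p[1]+.5)/9-.5+180)
h=m((363,256));t=m((368,398))
Rt=Ro.from_euler("xyz",o5["tool_rot"],degrees=True).as_matrix()
H=tri([(W,hW),(W5,h)]);print(H)
print("hole tool",Rt.T@(H-o5["tool_pos"]))
r=least_squares(lambda q:(proj(W5,o5["tool_pos"]+Rt@np.r_[q,.068])-t).ravel(),[0,0]);print("tip tool",r.x)
for z in (.12,.125,.13,.135):
    q=least_squares(lambda q:(proj(W5,o5["tool_pos"]+Rt@np.r_[q,z])-h).ravel(),[0,0]).x; print("hole if z",z,q)
R=frame(np.radians(216.75)); print("desired tool rot err", Ro.from_matrix(Rt.T@np.c_[R[:,0],-R[:,1],-R[:,2]]).as_rotvec(True))
E
```

```text
[0.6582749  0.04059311 0.07943457]
hole tool [-0.00164142 -0.00121137  0.12835034]
tip tool [ 0.00206605 -0.00069716]
hole if z 0.12 [ 0.0005715  -0.00117372]
hole if z 0.125 [-0.00073736 -0.00117875]
hole if z 0.13 [-0.00204622 -0.00118379]
hole if z 0.135 [-0.00335508 -0.00118882]
desired tool rot err [-0.03886641  0.02166036  0.05420292]
```

Emit:
{"method": "servo_tool", "body": {
  "increments": [
    [[-0.001, 0, 0.01, 0, 0, 0, -1], [-0.002, -0.0005, 0.02, 0, 0, 0, -1], [-0.0035, -0.0005, 0.03, 0, 0, 0, -1], [-0.0035, -0.0005, 0.04, 0, 0, 0, -1], [-0.0035, -0.0005, 0.04, 0, 0, 0, -1], [-0.0035, -0.0005, 0.04, 0, 0, 0, -1], [-0.0035, -0.0005, 0.04, 0, 0, 0, -1], [-0.0035, -0.0005, 0.04, 0, 0, 0, -1]]
  ]
}}

```text
time_s: 9.1
tool_pos: [0.6883, 0.0022, 0.1538]
tool_rot: [180.0, -32.0, 126.8]
force: [0.6, 0.2, -0.7]
grip_width: 0.0155
```

```bash
python3 - <<'E'
from h import *
import pickle
W=cam("wrist");o=env.get_obs();pickle.dump((W,o),open("w6.pkl","wb"))
print(o["time_s"],o["tool_pos"],o["tool_rot"],o["force"]); crop(W,"w6c.png",245,170,80,70,9)
E
```

```text
9.15 [0.68823065 0.00224084 0.15371694] [179.95806148 -31.96254845 126.81746239] [-0.18611964 -0.05887565 -0.9262868 ]
```

View pics/w6c.png

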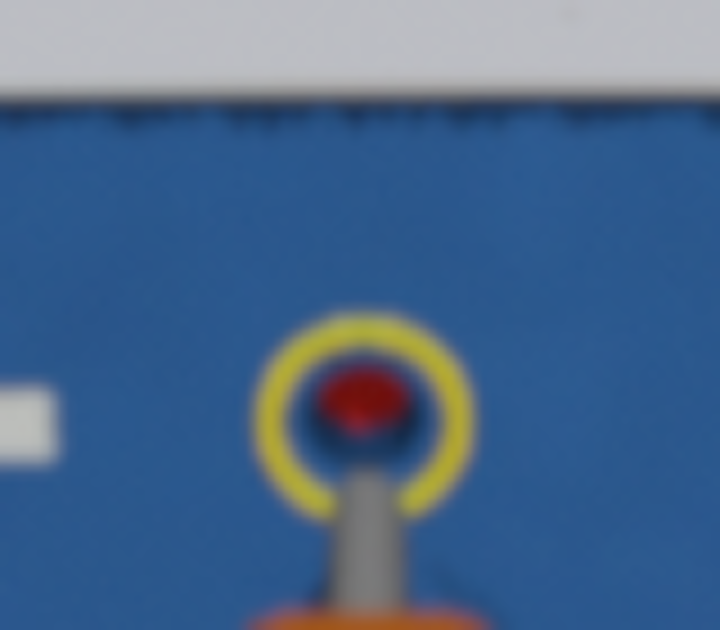

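```bash
python3 - <<'E'
from fit import *
L=pickle.load(open("w5.pkl","rb"));W5,o5=L[-1];W6,o6=pickle.load(open("w6.pkl","rb"))
m=lambda p,y:((p[0]+.5)/9-.5+245,(p[1]+.5)/9-.5+y)
h5=m((363,256),180);h6=m((365,420),170);t=m((368,398),180);t6=m((368,487),170)
Rt=Ro.from_euler("xyz",o6["tool_rot"],degrees=True).as_matrix()
for a in ([(W5,h5),(W6,h6)],[(W,hW),(W5,h5),(W6,h6)],[(W,hW),(W6,h6)]):
    H=tri(a);print(H,"hole tool",Rt.T@(H-o6["tool_pos"]))
for tt_ in (t,t6): print("tip",least_squares(lambda q:(proj(W6,o6["tool_pos"]+Rt@np.r_[q,.068])-tt_).ravel(),[0,0]).x)
for z in (.08,.085,.09,.095):
    print("hole if z",z,least_squares(lambda q:(proj(W6,o6["tool_pos"]+Rt@np.r_[q,z])-h6).ravel(),[0,0]).x)
E
```

```text
[0.65919377 0.03948274 0.08414867] hole tool [ 0.00322978 -0.00098907  0.08401448]
[0.65831219 0.0406283  0.0792484 ] hole tool [ 0.00186201 -0.00101192  0.08893696]
[0.65834431 0.04065089 0.079008  ] hole tool [ 0.00173376 -0.00097282  0.08914033]
tip [ 0.00201344 -0.00069431]
tip [ 0.00209996 -0.00069443]
hole if z 0.08 [ 0.00439092 -0.000952  ]
hole if z 0.085 [ 0.0029474  -0.00095355]
hole if z 0.09 [ 0.00150388 -0.00095511]
hole if z 0.095 [ 6.03550807e-05 -9.56663574e-04]
```

Emit:
{"method": "servo_tool", "body": {
  "increments": [
    [[0, -0.0003, 0.005, 0, 0, 0, -1], [0, -0.0003, 0.01, 0, 0, 0, -1], [0, -0.0003, 0.013, 0, 0, 0, -1], [0, -0.0003, 0.013, 0, 0, 0, -1], [0, -0.0003, 0.013, 0, 0, 0, -1], [0, -0.0003, 0.013, 0, 0, 0, -1]]
  ]
}}

```text
time_s: 9.75
tool_pos: [0.6836, 0.0076, 0.1423]
tool_rot: [180.0, -32.0, 126.8]
force: [0.6, -0.1, -1.6]
grip_width: 0.0154
```

```bash
python3 - <<'E'
from h import *
import pickle
W=cam("wrist");o=env.get_obs();pickle.dump((W,o),open("w7.pkl","wb"))
print(o["time_s"],o["tool_pos"],o["tool_rot"],o["force"]); crop(W,"w7c.png",245,170,80,70,9)
E
```

```text
9.8 [0.68364107 0.00764186 0.14239436] [179.98372547 -31.98504024 126.8182045 ] [ 0.29855738  0.75447805 -0.79636804]
```

View pics/w7c.png

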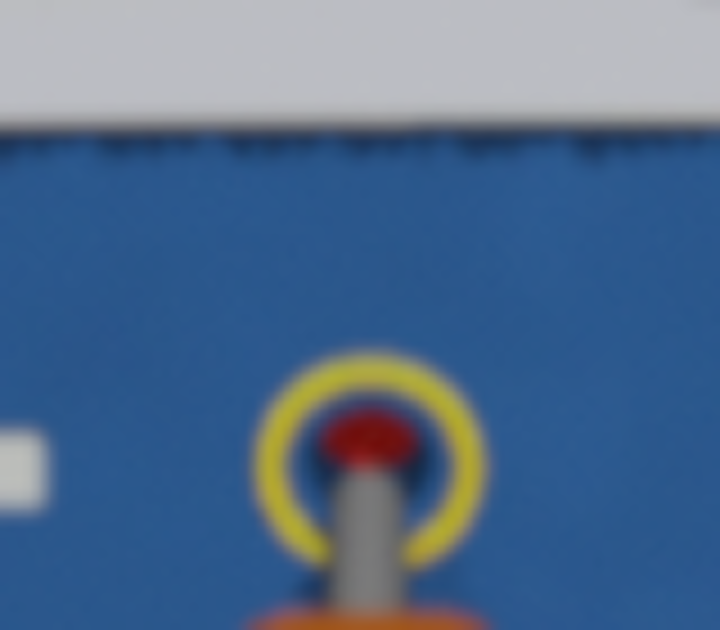

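Emit:
{"method": "servo_tool", "body": {
  "increments": [
    [[0, 0.0002, 0.002, 0, 0, 0, -1], [0, 0.0002, 0.004, 0, 0, 0, -1], [0, 0.0002, 0.006, 0, 0, 0, -1], [0, 0.0002, 0.008, 0, 0, 0, -1], [0, 0.0002, 0.01, 0, 0, 0, -1], [0, 0.0002, 0.01, 0, 0, 0, -1], [0, 0.0002, 0.01, 0, 0, 0, -1]]
  ]
}}

```text
time_s: 10.5
tool_pos: [0.6804, 0.0121, 0.1337]
tool_rot: [-180.0, -32.0, 126.8]
force: [0.3, 0.4, 0.1]
grip_width: 0.0155
```

```bash
python3 - <<'E'
from h import *
import pickle
W=cam("wrist");o=env.get_obs()
print(o["time_s"],o["tool_pos"],o["tool_rot"],o["force"]); crop(W,"w8c.png",245,170,80,70,9)
E
```

```text
10.55 [0.68051413 0.0120205  0.13379757] [-179.99951345  -31.99202286  126.8148686 ] [ 0.29515647 -0.11253406 -0.31093994]
```

View pics/w8c.png

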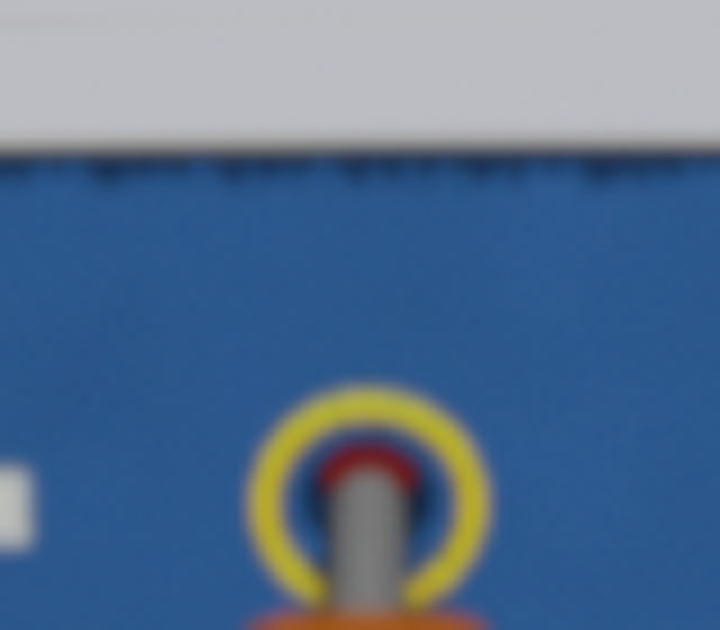

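Emit:
{"method": "servo_tool", "body": {
  "increments": [
    [[-0.0003, 0, 0.002, 0, 0, 0, -1], [-0.0003, 0, 0.004, 0, 0, 0, -1], [-0.0003, 0, 0.006, 0, 0, 0, -1], [-0.0003, 0, 0.006, 0, 0, 0, -1], [-0.0003, 0, 0.006, 0, 0, 0, -1]]
  ]
}}

```text
time_s: 11.05
tool_pos: [0.6787, 0.0145, 0.1284]
tool_rot: [-180.0, -32.0, 126.8]
force: [-0.1, -0.4, -0.5]
grip_width: 0.0158
```

```bash
python3 - <<'E'
from h import *
import pickle
W=cam("wrist");o=env.get_obs()
print(o["time_s"],o["tool_pos"],o["tool_rot"],o["force"],o["wrist_torque"]); crop(W,"w9c.png",245,170,80,70,9)
E
```

```text
11.1 [0.67872187 0.01442941 0.12849925] [-179.99613094  -31.99766404  126.8181315 ] [-0.16476001 -0.48050861 -0.98148995] [-0.54411686 -0.53935921 -0.04121552]
```

View pics/w9c.png

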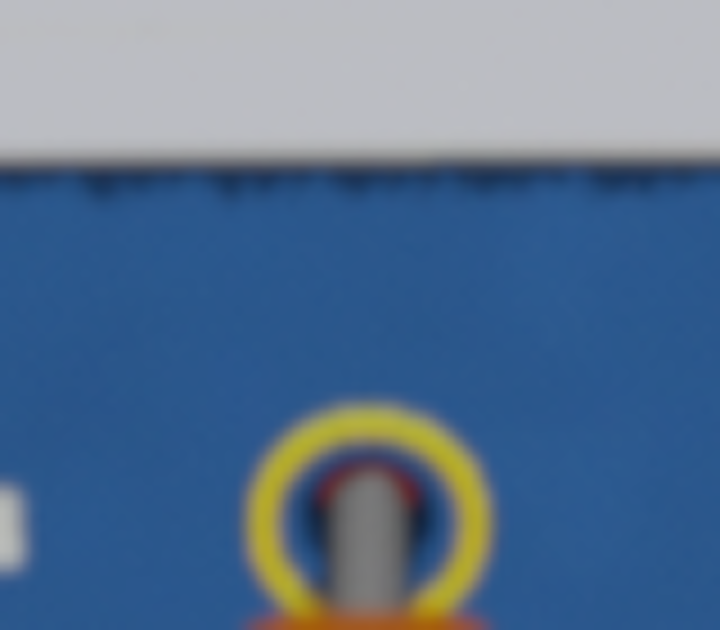

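Emit:
{"method": "servo_tool", "body": {
  "increments": [
    [[0, 0, 0.002, 0, 0, 0, -1], [0, 0, 0.004, 0, 0, 0, -1], [0, 0, 0.005, 0, 0, 0, -1], [0, 0, 0.005, 0, 0, 0, -1], [0, 0, 0.005, 0, 0, 0, -1]]
  ]
}}

```text
time_s: 11.6
tool_pos: [0.6771, 0.0165, 0.1242]
tool_rot: [-180.0, -32.0, 126.8]
force: [-0.1, -0.1, -0.0]
grip_width: 0.0159
```

```bash
cat > q.py <<'E'
from h import *
Z=frame=None
o=env.get_obs();Rt=Ro.from_euler("xyz",o["tool_rot"],degrees=True).as_matrix()
print(o["time_s"],o["tool_pos"].round(4),o["tool_rot"].round(2),"F tool",(Rt.T@o["force"]).round(2),"T tool",(Rt.T@o["wrist_torque"]).round(3),o["grip_width"].round(4))
E
python3 q.py
```

```text
Traceback (most recent call last):
  File "q.py", line 4, in <module>
    print(o["time_s"],o["tool_pos"].round(4),o["tool_rot"].round(2),"F tool",(Rt.T@o["force"]).round(2),"T tool",(Rt.T@o["wrist_torque"]).round(3),o["grip_width"].round(4))
                                                                                                                                                   ^^^^^^^^^^^^^^^^^^^^^
AttributeError: 'float' object has no attribute 'round'
```

```bash
sed -i 's/o\["grip_width"\].round(4)/round(o["grip_width"],4)/' q.py; python3 q.py
```

```text
11.6 [0.6771 0.0165 0.1242] [-179.99  -32.    126.82] F tool [-0.04 -0.08  0.02] T tool [-0.101 -0.704 -0.057] 0.0159
```

Emit:
{"method": "servo_tool", "body": {
  "increments": [
    [[0, 0, 0.002, 0, 0, 0, -1], [0, 0, 0.003, 0, 0, 0, -1], [0, 0, 0.003, 0, 0, 0, -1], [0, 0, 0.003, 0, 0, 0, -1]]
  ]
}}

```text
time_s: 12.0
tool_pos: [0.6765, 0.0175, 0.1223]
tool_rot: [180.0, -32.0, 126.8]
force: [1.6, -2.1, 3.6]
grip_width: 0.0159
```

```bash
python3 q.py
```

```text
12.0 [0.6765 0.0175 0.1223] [179.96 -31.96 126.81] F tool [-0.31 -0.01 -4.46] T tool [-0.002 -0.633 -0.034] 0.0159
```

Emit:
{"method": "servo_tool", "body": {
  "increments": [
    [[0, 0, 0.001, 0, 0, 0, -1], [0, 0, 0.002, 0, 0, 0, -1], [0, 0, 0.003, 0, 0, 0, -1], [0, 0, 0.0035, 0, 0, 0, -1], [0, 0, 0.0035, 0, 0, 0, -1], [0, 0, 0.0035, 0, 0, 0, -1]]
  ]
}}

```text
time_s: 12.6
tool_pos: [0.6755, 0.0189, 0.1194]
tool_rot: [180.0, -32.0, 126.8]
force: [1.3, -3.2, 6.4]
grip_width: 0.0158
```

```bash
python3 q.py
```

```text
12.6 [0.6755 0.0189 0.1194] [179.95 -31.96 126.8 ] F tool [ 0.59 -0.87 -7.17] T tool [ 0.037 -0.558 -0.056] 0.0158
```

Emit:
{"method": "servo_tool", "body": {
  "increments": [
    [[0, 0, 0.001, 0, 0, 0, -1], [0, 0, 0.0015, 0, 0, 0, -1], [0, 0, 0.0015, 0, 0, 0, -1], [0, 0, 0.0015, 0, 0, 0, -1]]
  ]
}}

```text
time_s: 13.0
tool_pos: [0.6751, 0.0194, 0.1184]
tool_rot: [179.9, -31.9, 126.8]
force: [2.4, -4.2, 6.6]
grip_width: 0.0153
```

```bash
python3 q.py
```

```text
13.0 [0.6751 0.0194 0.1184] [179.94 -31.94 126.8 ] F tool [-0.61 -0.62 -8.13] T tool [ 0.131 -0.528 -0.119] 0.0153
```

Emit:
{"method": "servo_tool", "body": {
  "increments": [
    [[0, -0.002, 0.0003, 0, 0, 0, -1], [0, -0.004, 0.0005, 0, 0, 0, -1], [0, -0.006, 0.0005, 0, 0, 0, -1], [0, -0.008, 0.0005, 0, 0, 0, -1], [0, -0.01, 0.0005, 0, 0, 0, -1], [0, -0.012, 0.0005, 0, 0, 0, -1]]
  ]
}}

```text
time_s: 13.6
tool_pos: [0.6667, 0.0133, 0.1184]
tool_rot: [179.7, -31.9, 126.9]
force: [3.4, -2.5, 6.5]
grip_width: 0.0156
```

```bash
python3 q.py
```

```text
13.6 [0.6667 0.0133 0.1184] [179.71 -31.89 126.86] F tool [ 0.03  1.29 -7.62] T tool [-0.78  -0.708 -0.044] 0.0156
```

Emit:
{"method": "servo_tool", "body": {
  "increments": [
    [[0, -0.002, 0.0005, 0, 0, 0, -1], [0, -0.004, 0.001, 0, 0, 0, -1], [0, -0.006, 0.001, 0, 0, 0, -1], [0, -0.008, 0.001, 0, 0, 0, -1]]
  ]
}}

```text
time_s: 14.0
tool_pos: [0.6605, 0.0088, 0.1181]
tool_rot: [179.6, -31.9, 126.9]
force: [5.4, -2.7, 8.3]
grip_width: 0.0159
```

```bash
python3 q.py; python3 - <<'E'
from h import *
W=cam("wrist"); cv2.imwrite("pics/w10.png",cv2.resize(W["f"],None,fx=1.4,fy=1.4))
E
```

```text
14.0 [0.6605 0.0088 0.1181] [179.63 -31.86 126.86] F tool [-0.2   2.75 -9.85] T tool [-0.881 -0.639 -0.044] 0.0159
```

View pics/w10.png

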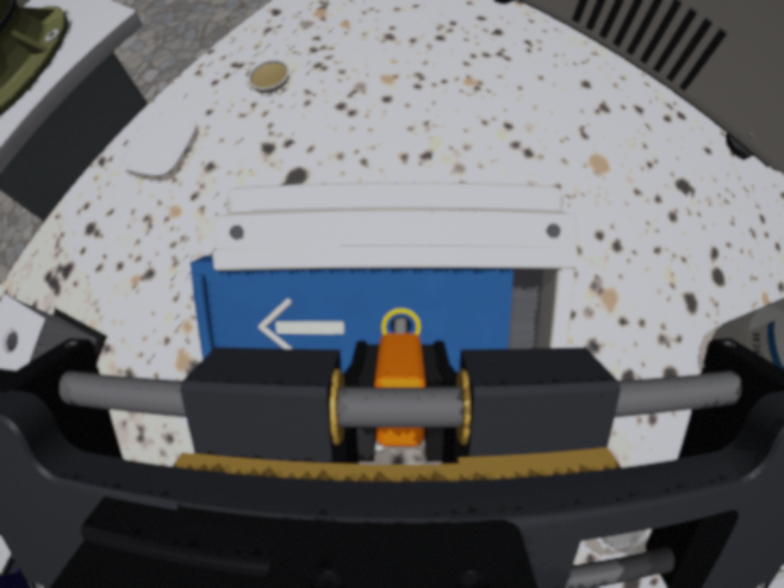

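Emit:
{"method": "servo_tool", "body": {
  "increments": [
    [[0, -0.003, 0, 0, 0, 0, -1], [0, -0.006, 0, 0, 0, 0, -1], [0, -0.009, 0, 0, 0, 0, -1], [0, -0.012, 0, 0, 0, 0, -1], [0, -0.015, 0, 0, 0, 0, -1]]
  ]
}}

```text
time_s: 14.55
tool_pos: [0.6486, -0.0002, 0.1182]
tool_rot: [179.6, -31.8, 126.9]
force: [5.4, -2.2, 8.0]
grip_width: 0.0156
```

```bash
python3 q.py
```

```text
14.55 [ 6.486e-01 -2.000e-04  1.182e-01] [179.62 -31.85 126.87] F tool [-0.07  3.07 -9.45] T tool [-0.899 -0.617 -0.036] 0.0156
```

Emit:
{"method": "servo_tool", "body": {
  "increments": [
    [[0, -0.003, 0, 0, 0, 0, -1], [0, -0.006, 0, 0, 0, 0, -1], [0, -0.009, 0, 0, 0, 0, -1], [0, -0.012, 0, 0, 0, 0, -1], [0, -0.015, 0, 0, 0, 0, -1]]
  ]
}}

```text
time_s: 15.05
tool_pos: [0.6366, -0.0092, 0.1181]
tool_rot: [179.6, -31.8, 126.9]
force: [5.6, -2.6, 9.8]
grip_width: 0.0156
```

```bash
python3 q.py
```

```text
15.05 [ 0.6366 -0.0092  0.1181] [179.62 -31.84 126.86] F tool [  0.57   3.02 -11.17] T tool [-0.856 -0.624 -0.061] 0.0156
```

Emit:
{"method": "servo_tool", "body": {
  "increments": [
    [[0, -0.002, 0, 0, 0, 0, -1], [0, -0.004, 0, 0, 0, 0, -1], [0, -0.006, 0, 0, 0, 0, -1], [0, -0.007, 0, 0, 0, 0, -1], [0, -0.008, 0, 0, 0, 0, -1]]
  ]
}}

```text
time_s: 15.55
tool_pos: [0.6303, -0.014, 0.1181]
tool_rot: [179.6, -31.8, 126.9]
force: [5.2, -2.4, 9.2]
grip_width: 0.0156
```

```bash
python3 q.py
```

```text
15.55 [ 0.6303 -0.014   0.1181] [179.63 -31.84 126.85] F tool [  0.55   2.82 -10.45] T tool [-0.858 -0.633 -0.046] 0.0156
```

Emit:
{"method": "servo_tool", "body": {
  "increments": [
    [[0, -0.001, 0, 0, 0, 0, -1], [0, -0.002, 0, 0, 0, 0, -1], [0, -0.003, 0, 0, 0, 0, -1], [0, -0.003, 0, 0, 0, 0, -1]]
  ]
}}

```text
time_s: 15.95
tool_pos: [0.6282, -0.0154, 0.1182]
tool_rot: [179.6, -31.8, 126.9]
force: [5.4, -3.2, 8.7]
grip_width: 0.0155
```

```bash
python3 q.py
```

```text
15.95 [ 0.6282 -0.0154  0.1182] [179.56 -31.83 126.88] F tool [ -0.32   2.48 -10.37] T tool [-1.093 -0.701 -0.078] 0.0155
```

Emit:
{"method": "servo_tool", "body": {
  "increments": [
    [[0, -0.001, 0, 0, 0, 0, -1], [0, -0.002, 0, 0, 0, 0, -1], [0, -0.002, 0, 0, 0, 0, -1], [0, -0.002, 0, 0, 0, 0, -1]]
  ]
}}

```text
time_s: 16.35
tool_pos: [0.6277, -0.0158, 0.1183]
tool_rot: [179.4, -31.8, 126.9]
force: [7.1, -1.1, 8.3]
grip_width: 0.0159
```

```bash
python3 q.py; python3 - <<'E'
from h import *
W=cam("wrist"); cv2.imwrite("pics/w11.png",cv2.resize(W["f"],None,fx=1.4,fy=1.4))
T=cam("top");crop(T,"t11.png",225,150,150,130,5)
E
```

```text
16.35 [ 0.6277 -0.0158  0.1183] [179.38 -31.8  126.93] F tool [ 0.04  5.09 -9.69] T tool [-1.967 -0.834 -0.1  ] 0.0159
```

View pics/w11.png

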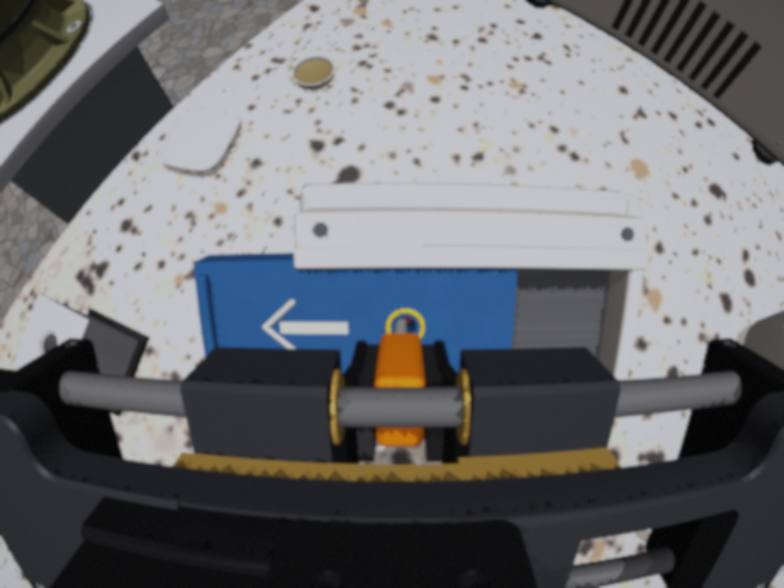

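View pics/t11.png

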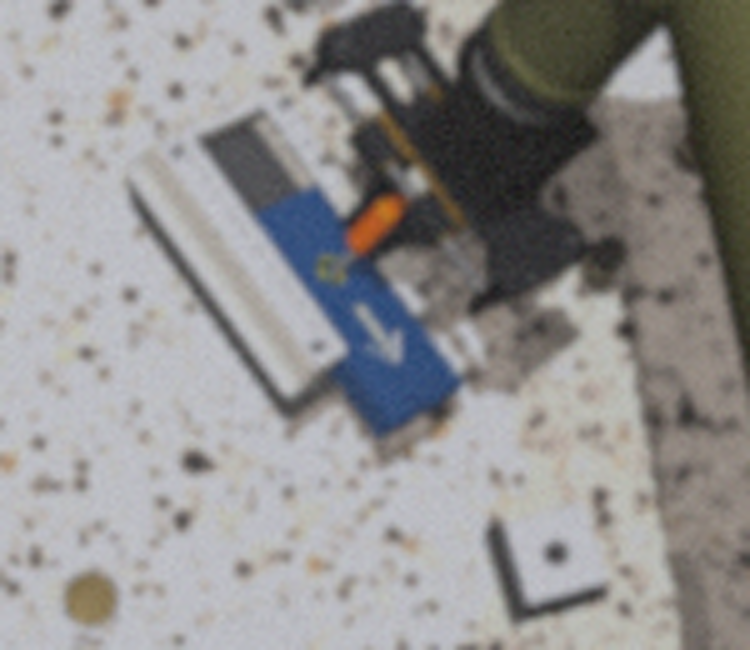

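Emit:
{"method": "servo_tool", "body": {
  "increments": [
    [[0, 0.001, -0.001, 0, 0, 0, -1], [0, 0.002, -0.004, 0, 0, 0, -1], [0, 0.0025, -0.008, 0, 0, 0, -1], [0, 0.0025, -0.012, 0, 0, 0, -1], [0, 0.0025, -0.015, 0, 0, 0, -1], [0, 0.0025, -0.015, 0, 0, 0, -1]]
  ]
}}

```text
time_s: 17.05
tool_pos: [0.6314, -0.0204, 0.1283]
tool_rot: [179.8, -32.0, 126.9]
force: [5.4, 3.0, -0.5]
grip_width: 0.0157
```

```bash
python3 q.py
```

```text
17.05 [ 0.6314 -0.0204  0.1283] [179.8  -32.02 126.91] F tool [-0.93  6.13 -0.01] T tool [-1.784 -1.05  -0.068] 0.0157
```

Emit:
{"method": "servo_tool", "body": {
  "increments": [
    [[0, 0.001, 0, 0, 0, 0, -1], [0, 0.0015, 0, 0, 0, 0, -1], [0, 0.0015, 0, 0, 0, 0, -1]]
  ]
}}

```text
time_s: 17.35
tool_pos: [0.6316, -0.0203, 0.1283]
tool_rot: [180.0, -32.0, 126.9]
force: [3.6, 2.7, -3.2]
grip_width: 0.0157
```

```bash
python3 q.py
```

```text
17.35 [ 0.6316 -0.0203  0.1283] [179.97 -32.04 126.86] F tool [-1.7   4.5   2.75] T tool [-1.557 -0.973 -0.063] 0.0157
```

Emit:
{"method": "servo_tool", "body": {
  "increments": [
    [[0, 0.001, 0, 0, 0, 0, -1], [0, 0.002, 0, 0, 0, 0, -1], [0, 0.002, 0, 0, 0, 0, -1]]
  ]
}}

```text
time_s: 17.65
tool_pos: [0.6324, -0.0204, 0.1287]
tool_rot: [-179.8, -32.0, 126.8]
force: [0.4, 1.3, -0.9]
grip_width: 0.0156
```

```bash
python3 q.py; python3 - <<'E'
from h import *
W=cam("wrist");crop(W,"w12c.png",245,170,80,70,9)
E
```

```text
17.65 [ 0.6324 -0.0204  0.1287] [-179.84  -32.04  126.79] F tool [0.22 1.09 1.21] T tool [-0.3   -0.709 -0.042] 0.0156
```

View pics/w12c.png

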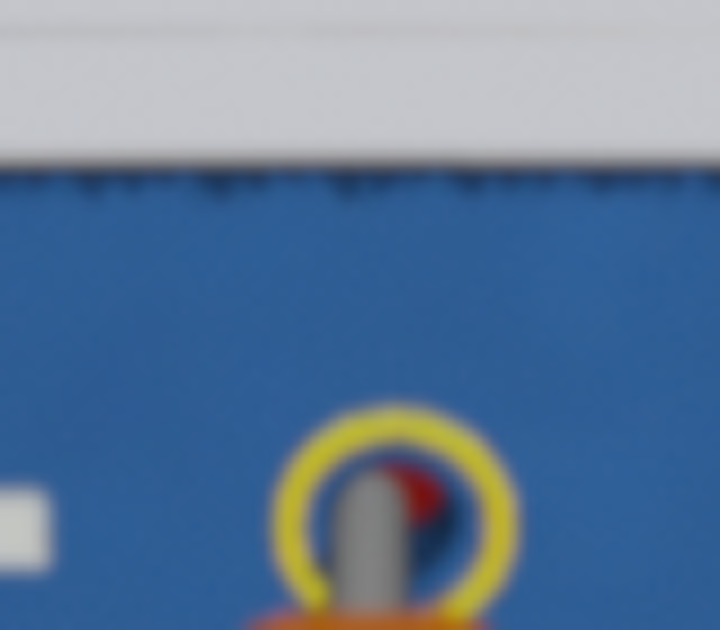

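Emit:
{"method": "servo_tool", "body": {
  "increments": [
    [[0, 0.001, -0.003, 0, 0, 0, -1], [0, 0.0015, -0.007, 0, 0, 0, -1], [0, 0.0015, -0.012, 0, 0, 0, -1], [0, 0.0015, -0.02, 0, 0, 0, -1], [0, 0.0015, -0.03, 0, 0, 0, -1], [0, 0.0015, -0.045, 0, 0, 0, -1], [0, 0.0015, -0.06, 0, 0, 0, -1], [0, 0.0015, -0.06, 0, 0, 0, -1], [0, 0.0015, -0.06, 0, 0, 0, -1]]
  ]
}}

```text
time_s: 18.6
tool_pos: [0.6538, -0.0445, 0.18]
tool_rot: [180.0, -32.0, 126.8]
force: [0.6, 0.1, -0.6]
grip_width: 0.0155
```

```bash
python3 q.py; python3 - <<'E'
from h import *
import pickle
W=cam("wrist");o=env.get_obs();cv2.imwrite("pics/w13.png",cv2.resize(W["f"],None,fx=1.4,fy=1.4));crop(W,"w13c.png",235,170,80,70,9)
T=cam("top");S=cam("side");pickle.dump((W,o,T,S),open("w13.pkl","wb"));crop(T,"t13.png",300,240,60,40,12);crop(S,"s13.png",300,165,50,60,10)
E
```

```text
18.6 [ 0.6538 -0.0445  0.18  ] [179.97 -31.97 126.82] F tool [-0.55  0.51  0.37] T tool [-0.113 -0.754 -0.054] 0.0155
```

View pics/w13.png

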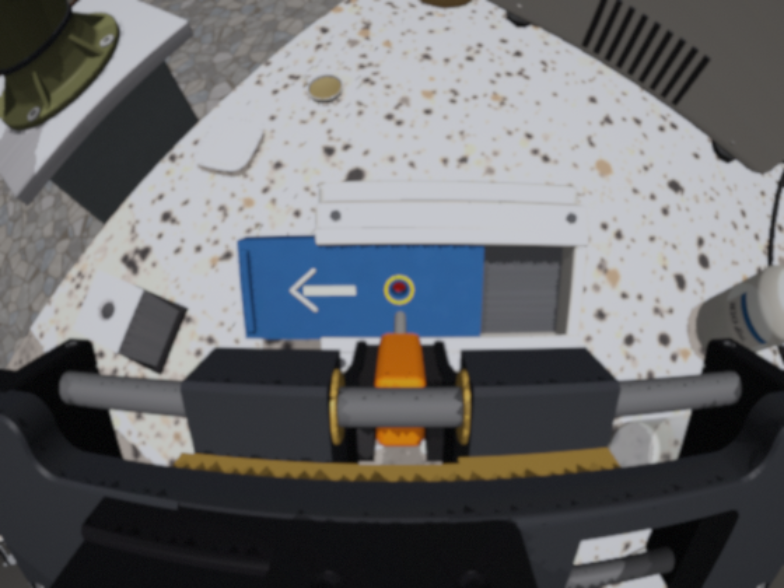

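View pics/w13c.png

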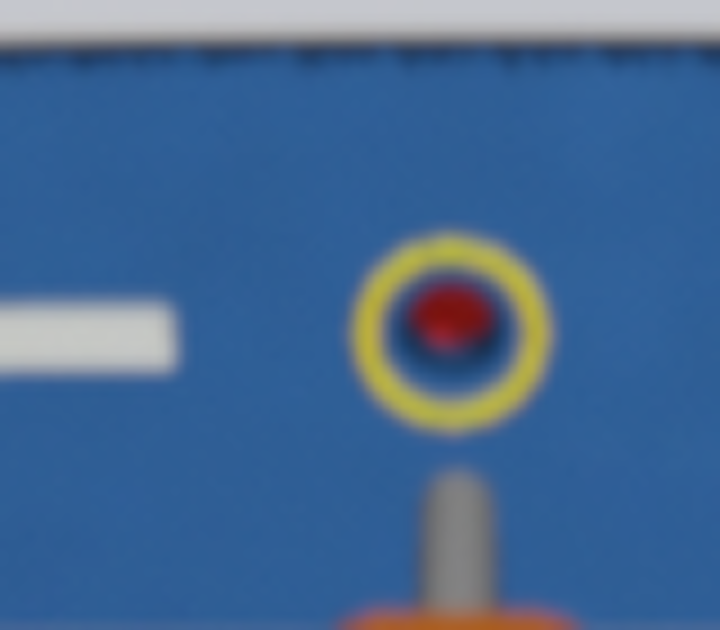

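View pics/t13.png

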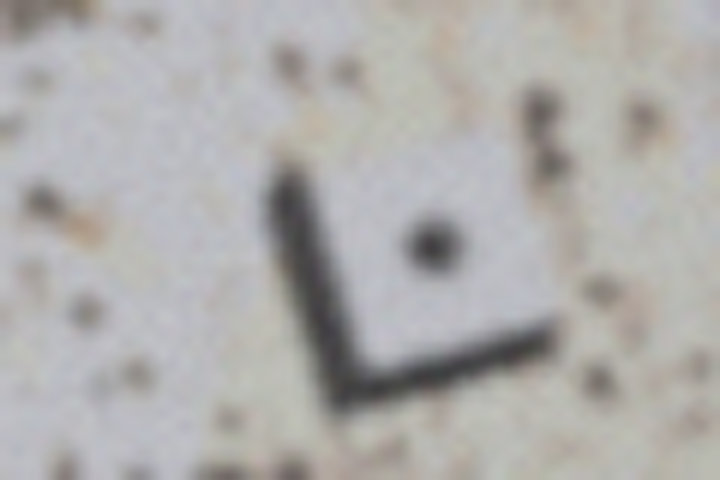

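View pics/s13.png

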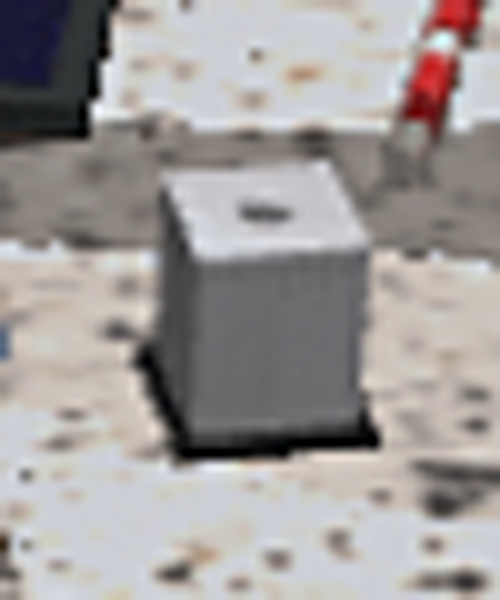

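```bash
python3 - <<'E'
from fit import *
W13,o13,T13,S13=pickle.load(open("w13.pkl","rb"))
m=lambda p:((p[0]+.5)/9-.5+235,(p[1]+.5)/9-.5+170)
h=m((452,333)); R=frame(np.radians(216.75)); H0=np.array([.6583,.0406,.0793])
o,d=ray(W13,h); s=((H0-o)@R[:,2])/(d@R[:,2]); print("slide disp in hole frame",R.T@(o+s*d-H0))
t=((435.5)/12-.5+300,(245.5)/12-.5+240); sd=((265.5)/10-.5+300,(213.5)/10-.5+165)
print("stand mouth top",atz(T13,t,.068),"side",atz(S13,sd,.068),"tri",tri([(T13,t),(S13,sd)]))
Rt=Ro.from_euler("xyz",o13["tool_rot"],degrees=True).as_matrix()
tp=m((457,487)); print(tp,"tip",least_squares(lambda q:(proj(W13,o13["tool_pos"]+Rt@np.r_[q,.068])-tp).ravel(),[0,0]).x)
# wrist view of stand hole
w=(108/1.4,311/1.4);print("stand wrist",atz(W13,w,.068))
E
```

```text
slide disp in hole frame [-3.96656979e-04  5.59109303e-02  1.36067373e-17]
stand mouth top [ 0.44487103 -0.13537096  0.068     ] side [ 0.44569771 -0.13604773  0.068     ] tri [ 0.4452503  -0.13534612  0.06834661]
(285.3333333333333, 223.66666666666666) tip [ 0.00177847 -0.00049584]
stand wrist [ 0.44412156 -0.13670529  0.068     ]
```

Emit:
{"method": "servo_tool", "body": {
  "increments": [
    [[0.012, -0.005, -0.015, 0, -3, 0, -1], [0.024, -0.013, -0.03, 0, -8, 0, -1], [0.036, -0.022, -0.045, 0, -14, 0, -1], [0.048, -0.032, -0.057, 0, -20, 0, -1], [0.059, -0.042, -0.057, 0, -26, 0, -1], [0.059, -0.0526, -0.057, 0, -32, 0, -1], [0.059, -0.0526, -0.057, 0, -32, 0, -1], [0.059, -0.0526, -0.057, 0, -32, 0, -1], [0.059, -0.0526, -0.057, 0, -32, 0, -1]]
  ]
}}

```text
time_s: 19.65
tool_pos: [0.6, -0.0615, 0.2588]
tool_rot: [-180.0, -0.1, 126.7]
force: [-0.3, 1.3, -0.8]
grip_width: 0.0158
```

```bash
python3 q.py
```

```text
19.65 [ 0.6    -0.0615  0.2588] [-1.7999e+02 -1.0000e-01  1.2670e+02] F tool [1.25 0.54 0.8 ] T tool [-0.136 -0.101 -0.036] 0.0158
```

Emit:
{"method": "servo_tool", "body": {
  "increments": [
    [[0.003, -0.012, 0, 0, 0, 8.5, -1], [0.006, -0.025, 0, 0, 0, 17, -1], [0.009, -0.038, 0, 0, 0, 25.5, -1], [0.012, -0.051, 0, 0, 0, 34, -1], [0.015, -0.064, 0, 0, 0, 42.5, -1], [0.018, -0.077, 0, 0, 0, 51, -1], [0.021, -0.09, 0, 0, 0, 59.5, -1], [0.024, -0.103, 0, 0, 0, 68, -1], [0.027, -0.116, 0, 0, 0, 76.5, -1], [0.03, -0.13, 0.01, 0, 0, 85, -1], [0.033, -0.144, 0.025, 0, 0, 93, -1], [0.0357, -0.158, 0.04, 0, 0, 101, -1], [0.0357, -0.1717, 0.055, 0, 0, 109, -1], [0.0357, -0.1717, 0.069, 0, 0, 115.7, -1], [0.0357, -0.1717, 0.069, 0, 0, 115.7, -1], [0.0357, -0.1717, 0.069, 0, 0, 115.7, -1], [0.0357, -0.1717, 0.069, 0, 0, 115.7, -1]]
  ]
}}

```text
time_s: 21.35
tool_pos: [0.4418, -0.1345, 0.1912]
tool_rot: [-180.0, -0.1, 11.2]
force: [-0.6, -0.4, -0.5]
grip_width: 0.0158
```

```bash
python3 - <<'E'
from h import *
import pickle
W=cam("wrist");T=cam("top");S=cam("side");o=env.get_obs();pickle.dump((W,o,T,S),open("w14.pkl","wb"));crop(W,"w14c.png",235,150,100,90,8);crop(S,"s14.png",290,135,60,70,10)
E
python3 q.py
```

```text
21.5 [ 0.4413 -0.1344  0.191 ] [ 1.7998e+02 -5.0000e-02  1.1200e+01] F tool [ 0.22 -0.07  0.8 ] T tool [0.032 0.02  0.028] 0.0158
```

View pics/w14c.png

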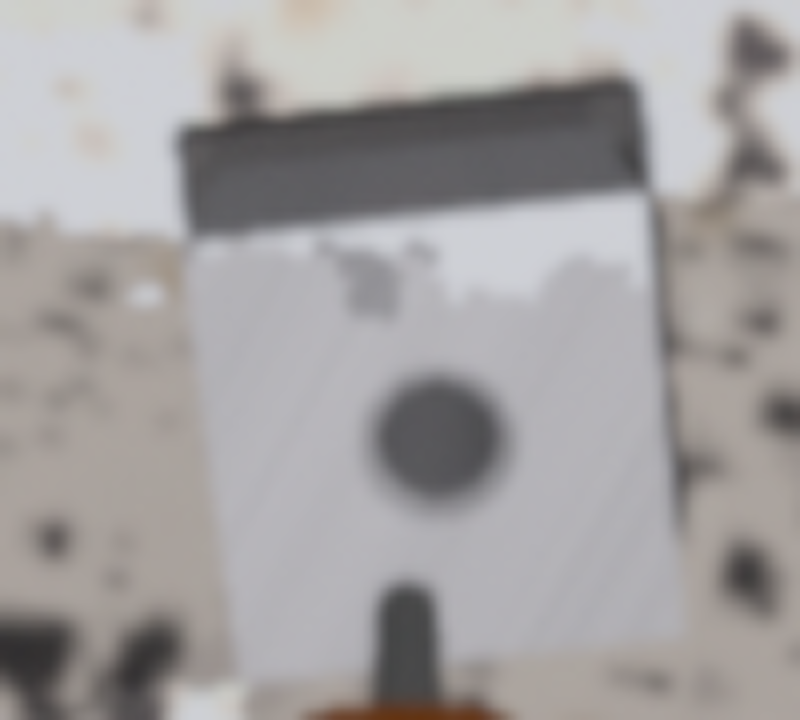

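View pics/s14.png

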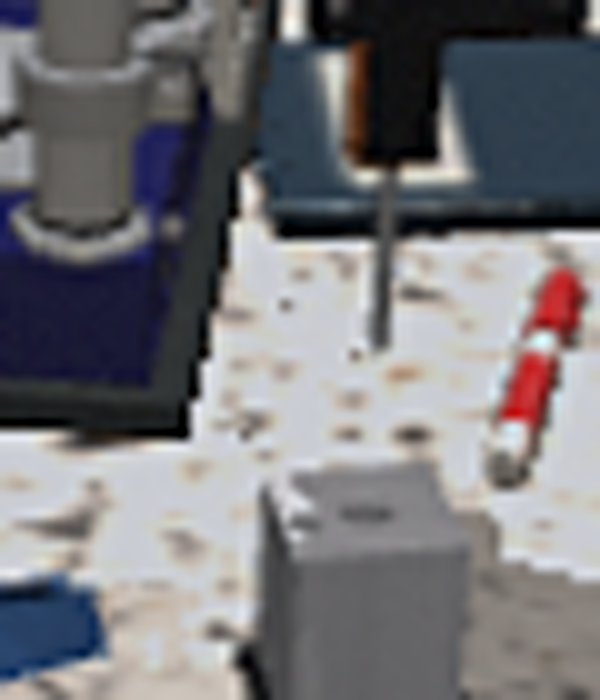

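```bash
python3 - <<'E'
from h import *
import pickle
W,o,T,S=pickle.load(open("w14.pkl","rb"))
m=lambda p:((p[0]+.5)/8-.5+235,(p[1]+.5)/8-.5+150)
Rt=Ro.from_euler("xyz",o["tool_rot"],degrees=True).as_matrix()
f=lambda px,z:least_squares(lambda q:(proj(W,o["tool_pos"]+Rt@np.r_[q,z])-px).ravel(),[0,0]).x
print("hole",f(m((438,440)),o["tool_pos"][2]-.068),"tip",m((408,598)),f(m((408,598)),.068))
E
```

```text
hole [0.00016784 0.0024018 ] tip (285.5625, 224.3125) [-0.00118037 -0.00084252]
```

Emit:
{"method": "servo_tool", "body": {
  "increments": [
    [[0.0012, 0.0026, 0.01, 0, 0, 0, -1], [0.0012, 0.0026, 0.025, 0, 0, 0, -1], [0.0012, 0.0026, 0.04, 0, 0, 0, -1], [0.0012, 0.0026, 0.045, 0, 0, 0, -1], [0.0012, 0.0026, 0.045, 0, 0, 0, -1], [0.0012, 0.0026, 0.045, 0, 0, 0, -1]]
  ]
}}

```text
time_s: 22.1
tool_pos: [0.4427, -0.1369, 0.1458]
tool_rot: [180.0, -0.0, 11.1]
force: [1.1, 0.5, -0.8]
grip_width: 0.0159
```

```bash
python3 - <<'E'
from h import *
W=cam("wrist");crop(W,"w15c.png",235,150,100,90,8)
E
python3 q.py
```

```text
22.15 [ 0.4429 -0.137   0.146 ] [ 1.7996e+02 -5.0000e-02  1.1130e+01] F tool [0.28 0.12 0.97] T tool [ 0.044 -0.01  -0.017] 0.0157
```

View pics/w15c.png

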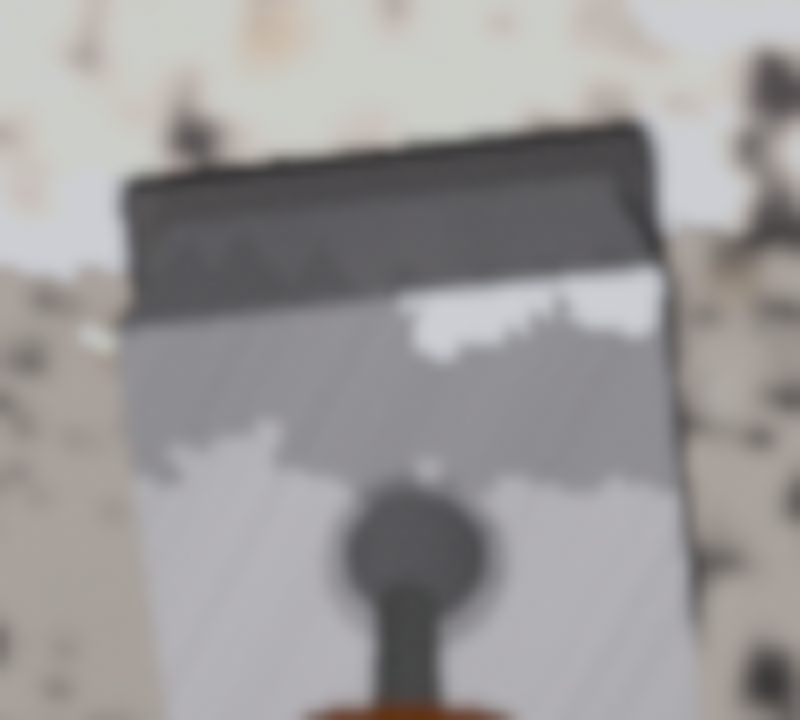

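Emit:
{"method": "servo_tool", "body": {
  "increments": [
    [[0, 0.0006, 0.005, 0, 0, 0, -1], [0, 0.0006, 0.01, 0, 0, 0, -1], [0, 0.0006, 0.015, 0, 0, 0, -1], [0, 0.0006, 0.02, 0, 0, 0, -1], [0, 0.0006, 0.025, 0, 0, 0, -1], [0, 0.0006, 0.025, 0, 0, 0, -1]]
  ]
}}

```text
time_s: 22.75
tool_pos: [0.4419, -0.1372, 0.1195]
tool_rot: [-179.9, 0.1, 11.1]
force: [-0.4, 0.1, -0.3]
grip_width: 0.0156
```

```bash
python3 q.py
```

```text
22.75 [ 0.4419 -0.1372  0.1195] [-1.7994e+02  7.0000e-02  1.1130e+01] F tool [-0.35 -0.21  0.34] T tool [-0.026 -0.032  0.057] 0.0156
```

Pin is in the stand with no side force; lower the rest.

Emit:
{"method": "servo_tool", "body": {
  "increments": [
    [[0, 0, 0.01, 0, 0, 0, -1], [0, 0, 0.02, 0, 0, 0, -1], [0, 0, 0.03, 0, 0, 0, -1], [0, 0, 0.036, 0, 0, 0, -1], [0, 0, 0.04, 0, 0, 0, -1], [0, 0, 0.043, 0, 0, 0, -1], [0, 0, 0.0445, 0, 0, 0, -1], [0, 0, 0.0445, 0, 0, 0, -1], [0, 0, 0.0445, 0, 0, 0, -1]]
  ]
}}

```text
time_s: 23.65
tool_pos: [0.4427, -0.1375, 0.0762]
tool_rot: [180.0, -0.0, 11.1]
force: [-0.3, -0.1, -1.0]
grip_width: 0.0159
```

```bash
python3 q.py
```

```text
23.65 [ 0.4427 -0.1375  0.0762] [ 1.7997e+02 -2.0000e-02  1.1120e+01] F tool [-0.32 -0.    0.95] T tool [ 0.022  0.02  -0.018] 0.0159
```

Emit:
{"method": "servo_tool", "body": {
  "increments": [
    [[0, 0, 0.001, 0, 0, 0, -1], [0, 0, 0.002, 0, 0, 0, -1], [0, 0, 0.002, 0, 0, 0, -1], [0, 0, 0.002, 0, 0, 0, -1]]
  ]
}}

```text
time_s: 24.05
tool_pos: [0.4426, -0.1375, 0.0741]
tool_rot: [180.0, -0.0, 11.1]
force: [-0.3, -0.4, 0.2]
grip_width: 0.0157
```

```bash
python3 q.py
```

```text
24.05 [ 0.4426 -0.1375  0.0741] [ 1.7998e+02 -2.0000e-02  1.1120e+01] F tool [-0.37  0.32 -0.23] T tool [-0.019  0.037 -0.022] 0.0157
```

Emit:
{"method": "servo_tool", "body": {
  "increments": [
    [[0, 0, 0.0005, 0, 0, 0, -1], [0, 0, 0.001, 0, 0, 0, -1], [0, 0, 0.001, 0, 0, 0, -1]]
  ]
}}

```text
time_s: 24.35
tool_pos: [0.4427, -0.1375, 0.074]
tool_rot: [180.0, 0.0, 11.1]
force: [-3.2, 1.9, 9.6]
grip_width: 0.0154
```

```bash
python3 q.py
```

```text
24.35 [ 0.4427 -0.1375  0.074 ] [1.7996e+02 3.0000e-02 1.1120e+01] F tool [-2.8  -2.47 -9.56] T tool [ 0.352 -0.64  -0.018] 0.0154
```

Fully home (contact 9.6 N at the original grasp height). Back off 1 mm and open.

Emit:
{"method": "servo_tool", "body": {
  "increments": [
    [[0, 0, -0.001, 0, 0, 0, -1], [0, 0, -0.001, 0, 0, 0, -1], [0, 0, -0.001, 0, 0, 0, -0.4], [0, 0, -0.001, 0, 0, 0, 0], [0, 0, -0.001, 0, 0, 0, 0.5], [0, 0, -0.001, 0, 0, 0, 0.5], [0, 0, -0.001, 0, 0, 0, 0.5], [0, 0, -0.001, 0, 0, 0, 0.5], [0, 0, -0.001, 0, 0, 0, 0.5]]
  ],
  "squeeze": 10
}}

```text
time_s: 25.25
tool_pos: [0.4425, -0.1374, 0.0739]
tool_rot: [180.0, 0.0, 11.1]
force: [-0.1, -0.0, -0.4]
grip_width: 0.0618
```

Emit:
{"method": "servo_tool", "body": {
  "increments": [
    [[0, 0, -0.01, 0, 0, 0, 0.5], [0, 0, -0.03, 0, 0, 0, 0.5], [0, 0, -0.06, 0, 0, 0, 0.5], [0, 0, -0.09, 0, 0, 0, 0.5], [0, 0, -0.13, 0, 0, 0, 0.5], [0, 0, -0.17, 0, 0, 0, 0.5], [0, 0, -0.18, 0, 0, 0, 0.5], [0, 0, -0.18, 0, 0, 0, 0.5], [0, 0, -0.18, 0, 0, 0, 0.5]]
  ]
}}

```text
time_s: 26.15
tool_pos: [0.4419, -0.1372, 0.2531]
tool_rot: [-180.0, 0.1, 11.1]
force: [-0.5, 0.7, -0.6]
grip_width: 0.0652
```

```bash
python3 q.py; python3 - <<'E'
from h import *
import pickle
W=cam("wrist");T=cam("top");S=cam("side");o=env.get_obs();pickle.dump((W,o,T,S),open("w16.pkl","wb"))
cv2.imwrite("pics/w16.png",cv2.resize(W["f"],None,fx=1.4,fy=1.4));crop(W,"w16c.png",245,120,80,90,8);crop(S,"s16.png",200,150,160,120,5);crop(T,"t16.png",225,150,150,130,5)
E
```

```text
26.15 [ 0.4419 -0.1372  0.2531] [-1.7997e+02  7.0000e-02  1.1120e+01] F tool [-0.37 -0.79  0.62] T tool [ 0.022 -0.009 -0.005] 0.0652
```

View pics/w16.png

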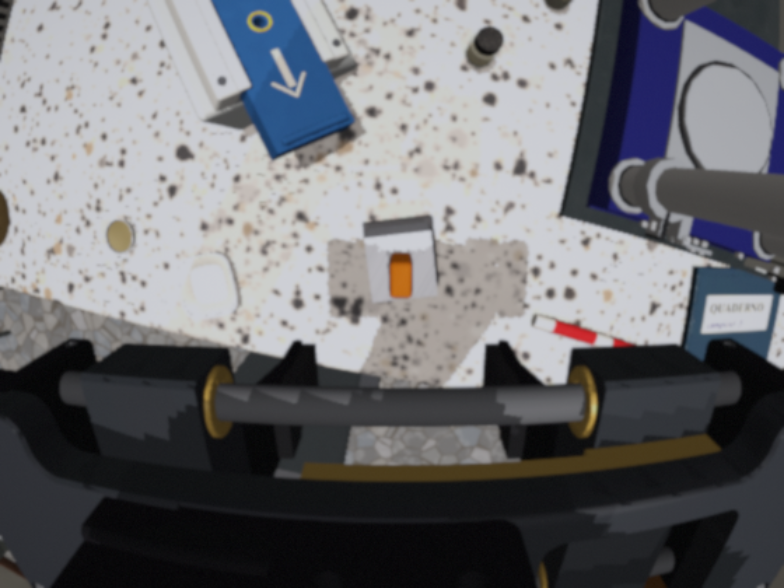

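View pics/w16c.png

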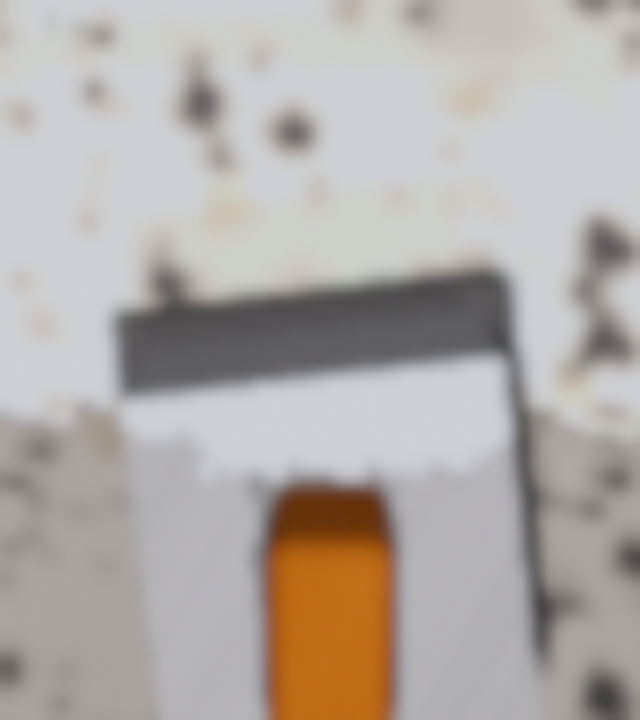

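View pics/s16.png

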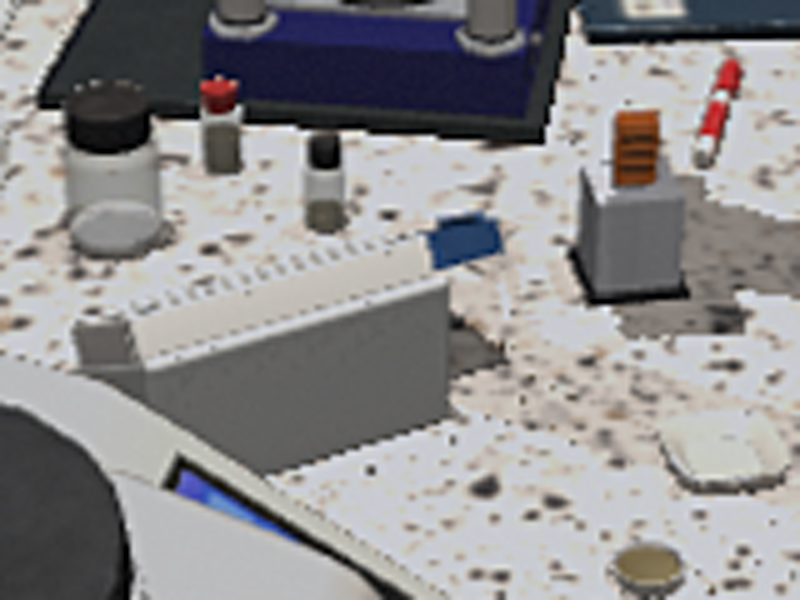

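View pics/t16.png

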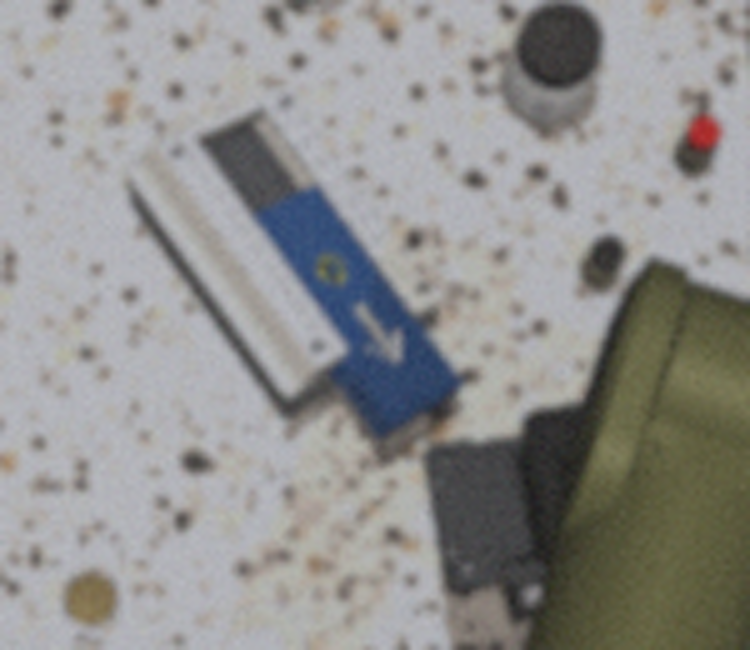

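```bash
python3 - <<'E'
from cell import env
print(env.get_obs()["joint_velocities"].round(2)); print(env.sign_off())
E
```

```text
[ 0.    0.17 -0.   -0.35 -0.15  0.06  0.03]
the job is handed in; nothing more can be done
None
```

The filter slide is open and locked, the key is back in its stand, and I handed the job in at about 26 s of the 64 s allowed. `sign_off` gave no verdict.

**What I did:** I took the key from the stand and tilted it square to the sloping face. I pressed the catch with about 8–11 N and pushed the slide to its end stop. I then withdrew the key, put it back and moved the arm clear.

**Last checks:**
- **Slide and catch:** The wrist camera put the slide about 55.9 mm out of 56 mm. The red catch looked raised again, and the last pictures still showed the slide fully out.
- **Key:** It met the stand top at the same height as before I took it out (tool at z = 0.074 m). The side camera showed the handle upright and within about 1 mm of its original place.
- **Other things on the bench:** The jar, both vials, the dish, the metal cup and the marker looked unmoved in the last pictures. The tape roll was not in those last views, but the arm never went near it.
- **Robot:** The fingers were open and the arm was clear of everything.

**What disagreed or did not go cleanly:**
- **Measurements:** The cameras differed by 2–3 mm on where the stand and the hole were. I settled the final fits from wrist pictures and the measured force.
- **Withdrawal:** The pin first dragged on the side of its hole with about 6 N. I eased it sideways before lifting it out.

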